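# Tilt a mould flask to the inspection mark, level it and stopper it

### The arm

A 6-joint arm with a two-finger parallel gripper is mounted at the origin on the work surface. World frame = base frame: x ahead of the robot, y to its left, z up, the work surface at z = 0. Lengths are in m, angles in rad, forces in N, time in s.
With the tool pointing down it reaches from about 0.35 to 0.775 m from the base axis. Payload 7.3 kg.
Tool frame: the origin (TCP) lies between the finger pads; the fingertips stand 17 mm ahead of it and the grasp point (between the pads) lies 2 mm behind it; z points along the fingers, y is the direction in which the jaws open and shut (so a half turn about z gives the same grasp; the last joint's range is limited). The gripper opens to 92 mm and grips with 3 to 60 N. Pads are 19 mm wide; open, the fingers measure 130 mm over their backs; the gripper's body (75 mm by 190 mm) begins 47 mm behind the grasp point.
Start: joints at [-1.42, 0.342, 1.524, -0, 1.275, -0.146], TCP at [0.154, -0.502, 0.214] pointing down, gripper open.
Joint ranges: [-2.53, 2.53], [-0.77, 2.02], [0.04, 2.7], [-1, 4.14], [0.28, 2.66], [-3.11, 3.11]. Speed limits (rad/s): [2.57, 2.57, 3.14, 3.14, 3.14, 3.14].

### API

Orientations are given as [roll, pitch, yaw] about the fixed x, y, z axes, in that order (R = Rz(yaw) Ry(pitch) Rx(roll)).
In Python, from cell import sensors, vision, hand_in gives the robot as it stands.
- The arm moves only by the tool step_arm, never from a script. Its argument "series" is a list of rows, each a list of 5 numbers: the opening, from 0 (shut) to 1 (fully open), then the shift along the world's x, y, z each as a share of 25 mm, from -1 to 1, then the turn about the world's z as a share of 0.08 rad, from -1 to 1. A call has 1 to 12 rows; each row shifts and turns the commanded pose from where the row before left it; what a row does not reach is not made up. A row lasts 1/10 s, in which the tool goes at most 50 mm and 8.59 degrees, less where a joint would pass 70% of its speed; a pose out of reach is approached as far as the arm can. A call with a number of a shift or a turn outside -1 to 1 is refused whole. A call with a gripper value outside its range is refused whole. The fingers move at their own pace and stop on an object; "squeeze" is the grip in N (left out, the last holds). Time passes only in rows, so rows that do not move let the fingers close. It gives the time, the measured TCP pose, the force and the opening at its end, in the units of the state.
- sensors.observe(): the state, without advancing time (a new reading comes with each control period).
- vision.read_camera(name): name is "scene" or "top" or "wrist"; returns a dict with "pixels" (480x640x3 uint8, blue, green, red), "range_z" (480x640 float32, m along the optical axis (not along the pixel's ray), 0 where there is no reading), "camera_matrix" (3x3 intrinsics, pixels), "pose" (4x4, takes a point from camera to world coordinates). Camera axes: x right, y down, z forward; pixel columns grow to the right and rows downward; lengths in m; the calibration is good to about 2 mm. The wrist camera is an equidistant fisheye: a pixel r from the principal point sees the ray r / f radians off the axis. A picture is of the moment at which its call begins.
- hand_in(): hands the job in, once; it reports no verdict.
The state is a dict: "time": time; "qpos": joint angles; "qvel": joint speeds; "joint_efforts": joint torques, N m; "tool_pos": TCP position; "tool_rot": TCP orientation; "contact_force": force on the tool from outside, world axes, zero at the start; "torque": the same for the moment, N m; "opening": finger opening in m.
Only numpy, scipy, OpenCV 4.12 (cv2) and the standard library are available. Lean on these libraries where they do the work, as an engineer would, in place of code of your own. Each camera call takes 0.05 s, during which the arm holds its last target.

### The job

Let the bench camera look into the cleaned mould flask: tip the flask in its stand (the black ball knob is its handle) until its yellow pointer lines up with the red marker arm, and hold it there for about two seconds. Then bring the flask back level (yellow pointer straight up) and close its neck with the orange stopper, pushed fully home and let go, so that the flask is still level. Do not shift the red marker arm, and do not disturb the jar, the casting or the screwdriver.

Things in the scene. Friction and masses are not known exactly. Their poses are not given: they have to be found in the camera images.
- stand: blue tilting stand fixed to the bench; base plate 170 (x) x 210 (y) x 12 mm, two uprights 30 x 12 mm at y = +-68 mm, 117 mm tall. Origin: centre of the underside of the base, z up. The tilt axis is parallel to its y axis, 100 mm above the origin. Its -x side, where the flask's ball knob sticks out, roughly faces the robot. A white disc with black ticks every 15 degrees, its zero straight up, is on the -y upright.
- flask (a joint): tilt of the flask in rad; 0 = level (neck straight up, yellow pointer vertical); positive tips the neck towards the stand's +x and lifts the ball knob. Range -0.35 to 1.1. A friction hinge (about 0.35 N m): it stays where it is left, and needs about 3 to 4 N at the knob.
- mark (a joint): angle of the red marker arm in rad, on the same axis and scale as the flask's tilt: the flask is lined up when both values are equal. Between 0.45 and 0.8. A stiff joint, must not be shifted.
- flask_mouth (a point): centre of the neck's mouth, at the rim, on the flask's axis, 65 mm from the tilt axis; z along the flask's own axis, out of the mouth. The aluminium flask is 86 mm across and 125 mm long; its neck is 43 mm across outside, its round hole 33 mm across, straight for 25 mm and wider below.
- flask_knob (a point): centre of the black ball knob, 28 mm across, on a 10 mm rod that sticks out from the flask's side; 120 mm from the tilt axis, towards the stand's -x when level (so 100 mm above the bench when level). It moves on a circle about the tilt axis. Gripped from both sides along the stand's y it can turn between the fingers.
- mark_tip (a point): centre of the small ball at the end of the red marker arm, 74 mm from the tilt axis and at y = -92.5 mm of the stand; the axes turn with the arm, z along it. The flask's yellow pointer (72 mm long) swings just inside it at y = -83.5 mm.
- stopper: loose stopper, about 50 g, standing on the bench on its narrow end. Origin: centre of the narrow end, z up along its axis. Black tapered plug 22 mm across at the bottom, 29 mm at 26 mm height; then an orange flange 42 mm across, 5 mm thick; then an orange grip cylinder 24 mm across from 31 to 67 mm height. Home when the flange rests on the rim of the neck.
- stopper_seat (a point): centre of the underside of the stopper's flange, 26 mm above the stopper's origin
- jar: closed amber jar, 52 mm across, 75 mm tall, bystander; origin at the centre of its underside
- casting: small terracotta-coloured cast handle standing on its 40 mm foot, 55 mm tall, bystander; origin at the centre of its underside
- screwdriver: screwdriver with blue handle, 170 mm long, lying on the bench, bystander; origin near its middle, x along it towards the tip
There are look-alikes about, which are no part of the job. Leave any blue or purple look-alike of the stopper alone.

How it is judged:
By the outcome, as a careful person would: the job done as asked, in the order asked, and still so for the second after the job is handed in, with the robot touching nothing.
It also fails if it takes over 69 s, if anything falls off the work surface, if the arm or the gripper's body presses on something with over 40 N, if the wrist force passes 120 N, or if a joint passes its speed limit or range.

## Working session

There is one attempt and no reset: what is moved stays moved. The work goes in short steps, Python scripts to look and compute and a tool call to move; the robot and the scene stay as the last step left them, time stands still between calls to the robot, and variables do not carry over. Pictures are saved under pics/ and viewed, and the job is handed in when it is done.

Besides the shell and the picture viewer there is one more tool, called after "Request:" by a JSON object that holds its "method" and its "body". step_arm: Moves the arm, as the interface text tells. Its arguments: {"type":"object","properties":{"series":{"type":"array","items":{"type":"array","items":{"type":"number","minimum":-1,"maximum":1}}},"squeeze":{"type":"number"}},"required":["series"]}

```bash
ls; mkdir -p pics; cat > h.py <<'E'
import numpy as np,cv2,pickle
from cell import sensors,vision,hand_in
def grab(n,tag):
    c=vision.read_camera(n); pickle.dump(c,open(f'pics/{tag}.pkl','wb')); cv2.imwrite(f'pics/{tag}.png',c['pixels']); return c
def load(tag): return pickle.load(open(f'pics/{tag}.pkl','rb'))
def cloud(c):
    K=c['camera_matrix'];T=np.array(c['pose']);z=c['range_z']
    v,u=np.mgrid[:480,:640]
    P=np.stack([(u-K[0,2])/K[0,0]*z,(v-K[1,2])/K[1,1]*z,z],-1)
    return P@T[:3,:3].T+T[:3,3]
def ray(c,u,v):
    K=c['camera_matrix'];T=np.array(c['pose'])
    d=T[:3,:3]@np.array([(u-K[0,2])/K[0,0],(v-K[1,2])/K[1,1],1]);return T[:3,3],d
def onz(c,u,v,z):
    o,d=ray(c,u,v);return o+d*(z-o[2])/d[2]
E
python3 - <<'E'
from h import *
for n in ['scene','top']:
    c=grab(n,n+'0');print(n,np.round(c['pose'],3).tolist(),c['camera_matrix'].tolist())
print(sensors.observe())
E
```

```text
pics
scene [[-0.675, 0.451, -0.583, 1.147], [0.737, 0.398, -0.545, 0.556], [-0.014, -0.799, -0.602, 0.751], [0.0, 0.0, 0.0, 1.0]] [[492.5629040233628, 0.0, 311.01169011021125], [0.0, 492.5629040233628, 239.02886474906967], [0.0, 0.0, 1.0]]
top [[0.01, -0.983, 0.186, 0.369], [-1.0, -0.009, 0.005, -0.01], [-0.003, -0.186, -0.983, 1.076], [0.0, 0.0, 0.0, 1.0]] [[492.86178271705273, 0.0, 322.44266507030085], [0.0, 492.86178271705273, 241.0688818748715], [0.0, 0.0, 1.0]]
{'time': 0.1, 'qpos': array([-1.41998571e+00,  3.42636086e-01,  1.52490881e+00, -4.04696784e-05,
        1.27535940e+00, -1.45985772e-01]), 'qvel': array([-0.00012534, -0.00252618, -0.00080071, -0.00047784,  0.00141348,
        0.00059903]), 'joint_efforts': array([ 1.31989764e-03, -4.32004952e+01, -2.44694245e+01,  7.18992669e-02,
        5.26598340e-02, -5.08831351e-05]), 'tool_pos': array([ 0.15350144, -0.50167834,  0.21342768]), 'tool_rot': array([-3.14028933e+00, -1.52512418e-04,  2.96808097e-01]), 'contact_force': array([-0.00170298,  0.21508744, -0.34030138]), 'torque': array([-0.00215495, -0.00549469, -0.01443104]), 'opening': 0.09161172454985628}
```

View pics/scene0.png

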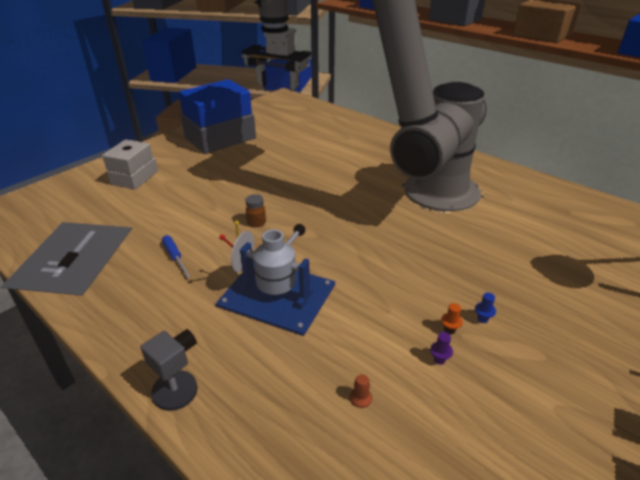

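View pics/top0.png

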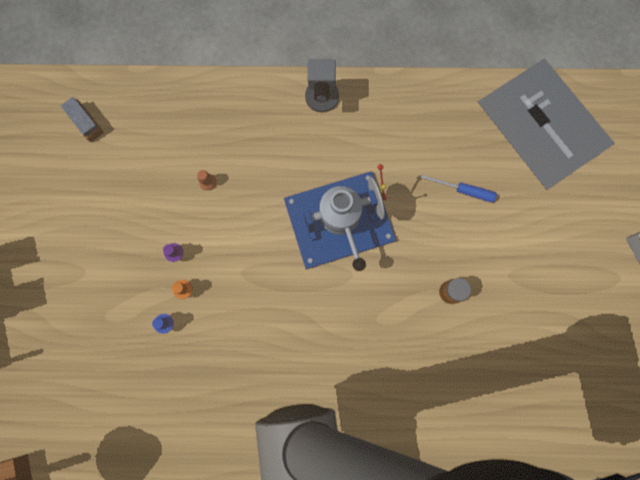

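Candidates for the stopper (top view): orange (182,289), purple (172,252), blue (162,323), and the terracotta casting (206,180). The description points to the orange one at (182,289), so I'll check it in a crop.

```bash
python3 - <<'E'
from h import *
t=load('top0');s=load('scene0')
a=cv2.resize(t['pixels'][160:350,140:260],None,fx=3,fy=3,interpolation=2)
b=cv2.resize(s['pixels'][270:420,330:510],None,fx=2,fy=2,interpolation=2)
o=np.zeros((570,720,3),np.uint8);o[:570,:360]=a;o[:300,360:]=b;cv2.imwrite('pics/c1.png',o)
a=cv2.resize(t['pixels'][150:280,275:405],None,fx=3,fy=3,interpolation=2)
b=cv2.resize(s['pixels'][210:340,210:340],None,fx=3,fy=3,interpolation=2)
cv2.imwrite('pics/c2.png',np.hstack([a,b]))
# stand
hsv=cv2.cvtColor(t['pixels'],cv2.COLOR_BGR2HSV)
P=cloud(t)
m=((hsv[...,0]>105)&(hsv[...,0]<125)&(hsv[...,1]>120)&(abs(P[...,2]-.012)<.008)).astype(np.uint8)
m[:,:270]=0;m[:,410:]=0;m[:150]=0;m[280:]=0
p=P[m>0]; r=cv2.minAreaRect((p[:,:2]*1000).astype(np.float32));print(r, m.sum(),np.median(p[:,2]))
print(cv2.boxPoints(r))
cnt,_=cv2.findContours(m,0,2);cnt=max(cnt,key=cv2.contourArea)
bx=cv2.boxPoints(cv2.minAreaRect(cv2.convexHull(cnt)));print(bx)
q=np.array([onz(t,*x,.012) for x in bx]);print(q,q.mean(0))
# dark blobs etc
def comp(mask,name):
    n,l,st,ce=cv2.connectedComponentsWithStats(mask.astype(np.uint8))
    for i in range(1,n):
        if st[i,4]>12: print(name,st[i],ce[i].round(1),np.median(P[l==i],0).round(4),P[l==i][:,2].max().round(4))
H,S,V=hsv[...,0].astype(int),hsv[...,1],hsv[...,2]
w=np.zeros((480,640),bool);w[140:350,130:520]=1
comp(w&(V<40)&(P[...,2]>.03),'black')
comp(w&(H<12)&(S>190),'or')
comp(w&(H>22)&(H<35)&(S>130),'yel')
E
```

```text
((620.2940063476562, -41.828514099121094), (164.48843383789062, 204.26332092285156), 18.119766235351562) 1962 0.011780466549267565
[[ 510.36505    29.659983]
 [ 573.8918   -164.47363 ]
 [ 730.22296  -113.31701 ]
 [ 666.6962     80.816605]]
[[294.90002 231.70004]
 [339.30005 216.90005]
 [351.40002 253.20004]
 [307.      268.00003]]
[[ 0.59040176  0.05599057  0.012     ]
 [ 0.62483253 -0.04181108  0.012     ]
 [ 0.54352712 -0.0685529   0.012     ]
 [ 0.51000946  0.02803583  0.012     ]] [ 0.56719272 -0.00658439  0.012     ]
yel [381 185   5   8  18] [382.6 187.8] [ 0.6455 -0.1197  0.1748] 0.1782
```

View pics/c1.png

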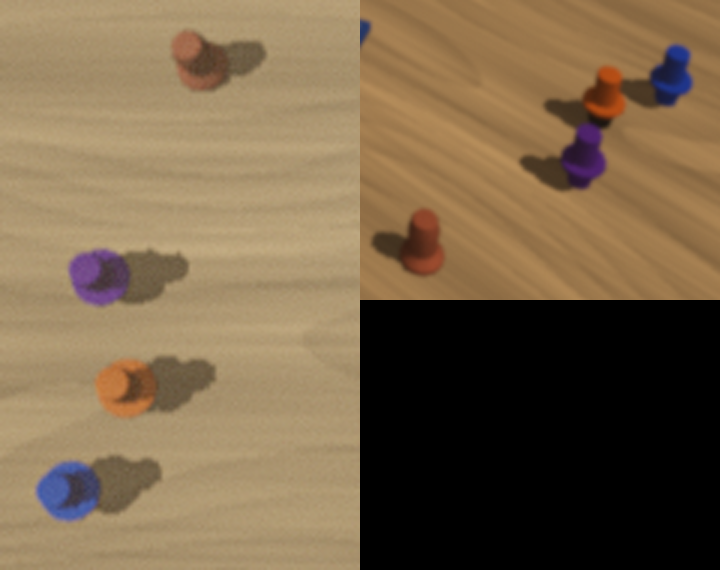

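View pics/c2.png

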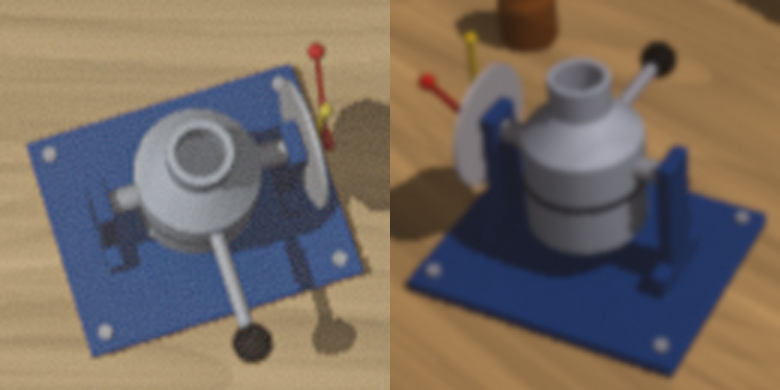

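Crop confirms it: the orange stopper with the black plug is at top (182,289). It stands between the purple and blue look-alikes, and the terracotta casting is further off. The flask looks nearly level.

```bash
cat >> h.py <<'E'
def tri(c1,p1,c2,p2):
    o1,d1=ray(c1,*p1);o2,d2=ray(c2,*p2);A=np.stack([d1,-d2],1);x=np.linalg.lstsq(A,o2-o1,rcond=None)[0]
    a=o1+d1*x[0];b=o2+d2*x[1];return (a+b)/2,np.linalg.norm(a-b)
def blobs(c,f,box,minA=8):
    hsv=cv2.cvtColor(c['pixels'],cv2.COLOR_BGR2HSV).astype(int);H,S,V=hsv[...,0],hsv[...,1],hsv[...,2]
    m=f(H,S,V).astype(np.uint8);w=np.zeros_like(m);x0,y0,x1,y1=box;w[y0:y1,x0:x1]=1;m*=w
    n,l,st,ce=cv2.connectedComponentsWithStats(m)
    return [(st[i],ce[i].round(1),l==i) for i in range(1,n) if st[i,4]>=minA]
E
python3 - <<'E'
from h import *
t=load('top0');s=load('scene0')
F=dict(red=lambda H,S,V:((H<6)|(H>173))&(S>150)&(V>90),yel=lambda H,S,V:(H>20)&(H<35)&(S>150)&(V>90),blk=lambda H,S,V:V<45,oran=lambda H,S,V:(H>5)&(H<14)&(S>170)&(V>120),gray=lambda H,S,V:(S<60)&(V>110))
for c,n,bx,bs in((t,'top',(275,150,410,285),(165,270,200,305)),(s,'scene',(205,205,345,335),(430,290,475,340))):
    P=cloud(c)
    for k,f in F.items():
        for st,ce,m in blobs(c,f,bs if k=='oran' else bx): print(n,k,st,ce,np.median(P[m],0).round(4))
for v in range(176,196):print([tuple(t['pixels'][v,u]) for u in (380,382,384)]) if 0 else None
# neck ellipse top via depth band
P=cloud(t);m=(P[...,2]>.155)&(P[...,2]<.175);m[:,:320]=0;m[:,362:]=0;m[:180]=0;m[225:]=0
q=P[m];c,r=cv2.minEnclosingCircle((q[:,:2]*1000).astype(np.float32));print('neck',c,r,np.median(q[:,2]))
# stopper top
m=(P[...,2]>.058)&(P[...,2]<.075);m[:,:165]=0;m[:,200:]=0;m[:270]=0;m[305:]=0
q=P[m];print('stop top',q.mean(0),cv2.minEnclosingCircle((q[:,:2]*1000).astype(np.float32)))
m=(P[...,2]>.02)&(P[...,2]<.04);m[:,:165]=0;m[:,200:]=0;m[:270]=0;m[305:]=0
q=P[m];print('flange',q.mean(0),cv2.minEnclosingCircle((q[:,:2]*1000).astype(np.float32)))
m=(P[...,2]>.085)&(P[...,2]<.14);m[:,:345]=0;m[:,375:]=0;m[:255]=0;m[280:]=0
q=P[m];print('knob',q.mean(0),q[:,2].max(),cv2.minEnclosingCircle((q[:,:2]*1000).astype(np.float32)))
E
```

```text
top red [378 165   5   5  16] [379.9 166.6] [ 0.6883 -0.1156  0.1659]
top yel [382 185   3   4   8] [383.  186.5] [ 0.645  -0.1196  0.1758]
top oran [173 281  16   8  36] [179.8 284. ] [0.4685 0.2892 0.0652]
top gray [361 171  11   4  12] [366.2 172.1] [ 7.334e-01 -1.040e-01 -3.000e-04]
top gray [284 174  76  28  87] [319.7 186.4] [0.6967 0.004  0.0009]
top gray [366 175  18  44 287] [376.  195.1] [ 0.6458 -0.1143  0.1178]
top gray [ 313  186   48   73 1299] [338.  213.3] [ 0.6024 -0.0342  0.1245]
top gray [367 197   4   5  13] [368.6 198.8] [ 0.639  -0.0991  0.1088]
top gray [289 199   5   5  21] [291. 201.] [0.6595 0.0658 0.015 ]
top gray [342 198   4   6  10] [343.7 200.6] [ 0.636  -0.0484  0.1055]
top gray [340 202   4   4   8] [341.  203.9] [ 0.6292 -0.0424  0.1058]
top gray [286 207   5  15  15] [288.2 214. ] [0.6308 0.0723 0.0104]
top gray [291 223  10  31  32] [295.6 238.1] [0.5755 0.0537 0.0096]
top gray [386 234   5   5  20] [387.8 235.8] [ 0.5828 -0.1485  0.0144]
top gray [301 255   5  14  14] [302.9 261.5] [0.5242 0.0373 0.0093]
top gray [308 258   5   5  21] [309.8 260.1
[... 540 characters left out ...]
gray [281 280   8  11  69] [284.6 285.2] [6.351e-01 3.000e-04 6.520e-02]
scene gray [326 280   3   4   9] [327.1 281.7] [0.5259 0.0224 0.0136]
scene gray [223 298   4   3  10] [224.2 299. ] [ 0.7141 -0.1061  0.0129]
scene gray [298 323   5   4  13] [300.1 324.4] [0.6591 0.0659 0.0143]
neck (620.0164794921875, -41.36547088623047) 21.570350646972656 0.16382076379121524
stop top [0.45916323 0.29123748 0.06632524] ((459.21502685546875, 291.9018859863281), 12.228914260864258)
flange [0.45768302 0.28668447 0.03118748] ((458.9361572265625, 291.7303771972656), 21.140783309936523)
knob [ 0.50692275 -0.0774288   0.10755639] 0.115289345224032 ((509.4416198730469, -76.60337829589844), 17.29387664794922)
```

```bash
cat >> h.py <<'E'
C=np.array([.6207,-.0418]);YAW=.316
def st(p):
    d=np.array(p[:2])-C;c,s=np.cos(YAW),np.sin(YAW);return np.array([c*d[0]+s*d[1],-s*d[0]+c*d[1],p[2]])
E
python3 - <<'E'
from h import *
t=load('top0');s=load('scene0')
def ang(p): q=st(p);return q.round(4),np.arctan2(q[0],q[2]-.1).round(4),np.hypot(q[0],q[2]-.1).round(4)
p,e=tri(t,(379.9,166.9),s,(222.3,236.9));print('mark tri',p,e,ang(p))
for n,c in(('t',t),('s',s)):
    P=cloud(c)
    for r,uv in(('red',(380,167) if n=='t' else (222,237)),('yel',(383,187) if n=='t' else (237,222))):
        print(n,r,ang(P[uv[1],uv[0]]))
    # plane intersection with stand plane y=-.0925
    for nm,uv,yy in(('red',(379.9,166.9) if n=='t' else (222.3,236.9),-.0925),('yeltip',(383,186) if n=='t' else (236.3,220.5),-.0835)):
        o,d=ray(c,*uv);nrm=np.array([-np.sin(YAW),np.cos(YAW),0]);k=(yy-(st(o)[1]))/(nrm@d);print(n,nm,'plane',ang(o+k*d))
a=cv2.resize(s['pixels'][205:285,205:285],None,fx=7,fy=7,interpolation=2);cv2.imwrite('pics/c3.png',a)
print(ang((.507,-.0774,.1013)))
E
```

```text
mark tri [ 0.68918609 -0.11574742  0.16170225] 0.0003233044148333371 (array([ 0.0421, -0.0916,  0.1617]), np.float64(0.5989), np.float64(0.0747))
t red (array([ 0.04  , -0.0904,  0.1681]), np.float64(0.5313), np.float64(0.079))
t yel (array([-0.0017, -0.0813,  0.1763]), np.float64(-0.0229), np.float64(0.0763))
t red plane (array([ 0.0433, -0.0925,  0.1581]), np.float64(0.6396), np.float64(0.0725))
t yeltip plane (array([ 0.002 , -0.0835,  0.1687]), np.float64(0.0298), np.float64(0.0688))
s red (array([ 0.0456, -0.0895,  0.1644]), np.float64(0.6159), np.float64(0.0789))
s yel (array([-1.000e-04, -8.120e-02,  1.738e-01]), np.float64(-0.001), np.float64(0.0738))
s red plane (array([ 0.0407, -0.0925,  0.1604]), np.float64(0.5926), np.float64(0.0728))
s yeltip plane (array([-0.0015, -0.0835,  0.176 ]), np.float64(-0.0204), np.float64(0.076))
(array([-0.1191,  0.0015,  0.1013]), np.float64(-1.5599), np.float64(0.1191))
```

View pics/c3.png

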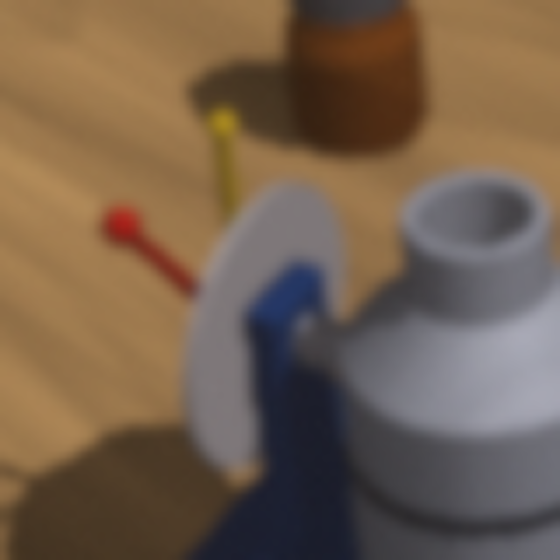

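Red tip at scene (222,237) and yellow tip at (236,221). The flask is level, and the mark is at about 0.60 rad. Stand centre is (0.621,-0.042) with yaw 0.316, and the knob is at about (0.507,-0.0785,0.10). Now moving over the knob.

Request:
{"method": "step_arm", "body": {"series": [[1, 0.785, 0.94, 0, 0.24], [1, 0.785, 0.94, 0, 0], [1, 0.785, 0.94, 0, 0], [1, 0.785, 0.94, 0, 0], [1, 0.785, 0.94, 0, 0], [1, 0.785, 0.94, 0, 0], [1, 0.785, 0.94, 0, 0], [1, 0.785, 0.94, 0, 0], [1, 0.785, 0.94, 0, 0], [1, 0.785, 0.94, 0, 0], [1, 0.785, 0.94, 0, 0], [1, 0.785, 0.94, 0, 0]], "squeeze": 20}}

```text
time: 1.3
tool_pos: [0.3896, -0.2189, 0.2138]
tool_rot: [-3.141, 0.0, 0.316]
contact_force: [-0.1, -1.3, 1.1]
opening: 0.0918
```

Request:
{"method": "step_arm", "body": {"series": [[1, 0.785, 0.94, 0, 0], [1, 0.785, 0.94, 0, 0], [1, 0.785, 0.94, 0, 0], [1, 0.785, 0.94, 0, 0], [1, 0.785, 0.94, 0, 0], [1, 0.785, 0.94, 0, 0], [1, 0, 0, 0, 0], [1, 0, 0, 0, 0]]}}

```text
time: 2.1
tool_pos: [0.5065, -0.0787, 0.2135]
tool_rot: [-3.141, 0.001, 0.318]
contact_force: [-0.7, -0.3, -0.1]
opening: 0.0918
```

Request:
{"method": "step_arm", "body": {"series": [[1, 0, 0, -0.77, 0], [1, 0, 0, -0.77, 0], [1, 0, 0, -0.77, 0], [1, 0, 0, -0.77, 0], [1, 0, 0, -0.77, 0], [1, 0, 0, -0.77, 0], [1, 0, 0, 0, 0]]}}

```text
time: 2.8
tool_pos: [0.5044, -0.0796, 0.0964]
tool_rot: [-3.139, 0.005, 0.315]
contact_force: [-0.7, 0.1, 0.3]
opening: 0.092
```

```bash
python3 - <<'E'
from h import *
s=grab('scene','s1');w=grab('wrist','w1')
a=cv2.resize(s['pixels'][180:300,200:340],None,fx=3,fy=3,interpolation=2)
b=cv2.resize(w['pixels'],(480,360));cv2.imwrite('pics/c4.png',np.hstack([a[:360,:320],b]))
E
```

```text
(no output)
```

View pics/c4.png

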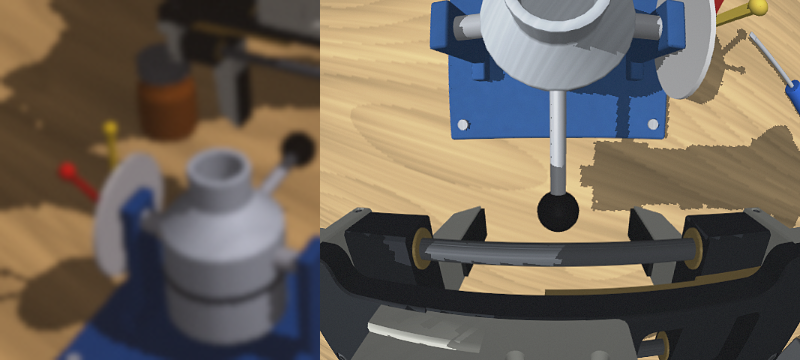

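The knob sits centred sideways between the fingers, at about crop (558,210). I'll check the fore-aft position by projecting.

```bash
cat >> h.py <<'E'
def wproj(c,p):
    T=np.linalg.inv(c['pose']);q=T[:3,:3]@np.array(p)+T[:3,3];K=c['camera_matrix'];th=np.arctan2(np.hypot(q[0],q[1]),q[2]);n=np.hypot(q[0],q[1])
    return np.array([K[0,2]+K[0,0]*th*q[0]/n,K[1,2]+K[1,1]*th*q[1]/n])
def wray(c,u,v):
    K=c['camera_matrix'];T=np.array(c['pose']);x,y=(u-K[0,2])/K[0,0],(v-K[1,2])/K[1,1];r=np.hypot(x,y)
    d=np.array([np.sin(r)*x/r,np.sin(r)*y/r,np.cos(r)]);return T[:3,3],T[:3,:3]@d
E
python3 - <<'E'
from h import *
w=load('w1');o=sensors.observe();print(o['tool_pos'])
print(wproj(w,o['tool_pos']+[0,0,.004]))
b=blobs(w,lambda H,S,V:V<45,(270,235,370,320))
for st_,ce,m in b: print(st_,ce)
c=np.array([(558-320)/480*640,210/360*480]);print(c)
O,d=wray(w,*c);p=O+d*(.1-O[2])/d[2];print(p)
E
```

```text
[ 0.50640861 -0.07980786  0.09884086]
[316.31215117 287.72997191]
[ 290  257   55   52 2235] [317.1 282.2]
[317.33333333 280.        ]
[ 0.50932184 -0.07938491  0.1       ]
```

Request:
{"method": "step_arm", "body": {"series": [[1, 0.08, 0.03, 0, 0], [0, 0, 0, 0, 0], [0, 0, 0, 0, 0], [0, 0, 0, 0, 0], [0, 0, 0, 0, 0], [0, 0, 0, 0, 0], [0, 0, 0, 0, 0], [0, 0, 0, 0, 0]], "squeeze": 20}}

```text
time: 3.7
tool_pos: [0.5088, -0.0783, 0.0985]
tool_rot: [3.142, 0.0, 0.316]
contact_force: [0.1, -0.1, 0.3]
opening: 0.0404
```

Request:
{"method": "step_arm", "body": {"series": [[0, 0, 0, 0, 0], [0, 0, 0, 0, 0], [0, 0, 0, 0, 0], [0, 0, 0, 0, 0]]}}

```text
time: 4.1
tool_pos: [0.5092, -0.0788, 0.0988]
tool_rot: [3.14, -0.001, 0.316]
contact_force: [-0.2, -0.9, 2.1]
opening: 0.0084
```

```bash
python3 - <<'E'
from h import *
s=grab('scene','s2');w=grab('wrist','w2')
a=cv2.resize(s['pixels'][180:300,200:340],None,fx=3,fy=3,interpolation=2)
b=cv2.resize(w['pixels'],(480,360));cv2.imwrite('pics/c5.png',np.hstack([a[:360,:320],b]));print(sensors.observe())
E
```

```text
{'time': 4.2, 'qpos': array([-3.01773457e-01,  4.48029199e-01,  1.71142701e+00, -2.67030602e-04,
        9.80956309e-01,  9.53236820e-01]), 'qvel': array([2.37084478e-03, 9.98835827e-05, 1.52236597e-03, 5.11478794e-03,
       1.79189123e-03, 8.12930791e-04]), 'joint_efforts': array([ 3.73326754e-01, -4.30630875e+01, -1.93514585e+01,  2.21027182e-01,
        7.88139040e-02,  9.21939063e-04]), 'tool_pos': array([ 0.5092188 , -0.0785709 ,  0.09891348]), 'tool_rot': array([ 3.14072824e+00, -8.33544908e-04,  3.15934808e-01]), 'contact_force': array([ 0.62845355, -0.46431967,  2.22630504]), 'torque': array([-0.12747504, -0.01290895,  0.00145871]), 'opening': 0.001905043907551189}
```

View pics/c5.png

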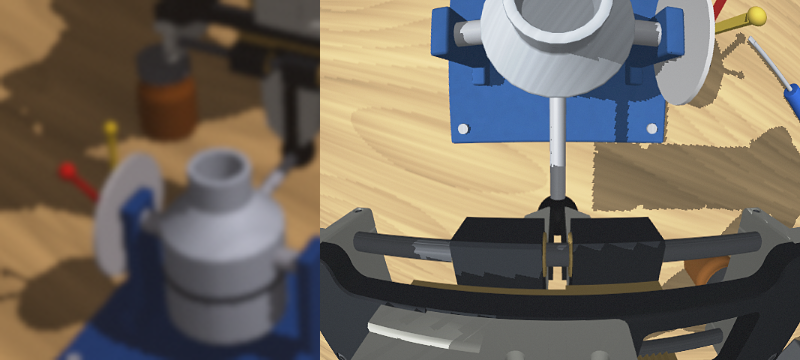

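```bash
python3 - <<'E'
from h import *
t=grab('top','t2');s=load('s2')
for n,c,b1,b2 in(('s1',load('s1'),(225,210,250,245),0),('s2',s,(225,210,250,245),0),('t2',t,(370,175,395,200),0)):
    P=cloud(c)
    for a,ce,m in blobs(c,lambda H,S,V:(H>20)&(H<35)&(S>130)&(V>80),b1,4):print(n,a,ce,st(np.median(P[m],0)))
P=cloud(t);m=(P[...,2]>.15)&(P[...,2]<.18);m[:,:320]=0;m[:,362:]=0;m[:180]=0;m[225:]=0
q=P[m];print('neck',q.shape,cv2.minEnclosingCircle((q[:,:2]*1000).astype(np.float32)),np.median(q[:,2]))
a=cv2.resize(t['pixels'][150:290,290:430],None,fx=3,fy=3,interpolation=2)
w=load('w2');b=cv2.resize(w['pixels'][200:400,220:420],None,fx=2.1,fy=2.1)
cv2.imwrite('pics/c6.png',np.hstack([a,b]))
w=load('w2');r=w['range_z'];print(r[255:340:6,317].round(3)); print(load('w1')['range_z'][255:340:6,317].round(3))
E
```

```text
s1 [234 220   5  15  37] [236.5 225.4] [ 0.00214171 -0.08176537  0.16468968]
s2 [235 220   4  16  38] [236.8 226.1] [ 0.00248813 -0.08155234  0.16412014]
t2 [381 185   5   9  22] [382.5 188.3] [-0.00184311 -0.08155415  0.17308102]
neck (15, 3) ((631.0924682617188, -27.911609649658203), 10.10789680480957) 0.16485364383767442
[0.176 0.177 0.178 0.175 0.173 0.173 0.173 0.173 0.174 0.177 0.301 0.301
 0.088 0.087 0.085]
[0.174 0.174 0.173 0.171 0.169 0.17  0.17  0.171 0.173 0.297 0.298 0.302
 0.087 0.087 0.085]
```

View pics/c6.png

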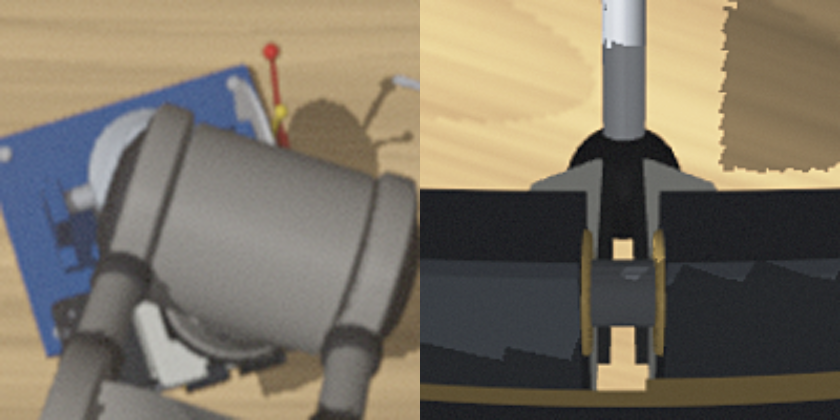

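```bash
python3 - <<'E'
from h import *
for n in('w1','w2'):
    w=load(n);T=w['pose'];print(np.round(T,3).tolist(),w['camera_matrix'][0])
    for v in (262,268,274,280,286,292):
        O,d=wray(w,317,v);dc=T[:3,:3].T@d;print(v,(O+d*w['range_z'][v,317]/dc[2]).round(4))
print(sensors.observe()['tool_pos'],sensors.observe()['opening'])
E
```

```text
[[0.309, -0.911, -0.273, 0.579], [-0.951, -0.297, -0.086, -0.057], [-0.002, 0.286, -0.958, 0.269], [0.0, 0.0, 0.0, 1.0]] [371.64829954   0.         316.16412371]
262 [ 0.5205 -0.0756  0.1061]
268 [ 0.5185 -0.0762  0.1084]
274 [ 0.5168 -0.0768  0.1113]
280 [ 0.514  -0.0777  0.1114]
286 [ 0.5114 -0.0785  0.1121]
292 [ 0.5087 -0.0794  0.1126]
[[0.31, -0.912, -0.269, 0.582], [-0.951, -0.297, -0.088, -0.055], [0.0, 0.283, -0.959, 0.27], [0.0, 0.0, 0.0, 1.0]] [371.64829954   0.         316.16412371]
262 [ 0.5228 -0.075   0.1032]
268 [ 0.5199 -0.0759  0.1033]
274 [ 0.5189 -0.0763  0.1083]
280 [ 0.5164 -0.0771  0.1093]
286 [ 0.5137 -0.078   0.1098]
292 [ 0.5114 -0.0787  0.1115]
[ 0.5091807  -0.07851393  0.09888969] 0.0011134977355254537
```

```bash
python3 - <<'E'
from h import *
s=grab('scene','s3');w=grab('wrist','w3')
a=cv2.resize(s['pixels'][170:270,250:350],None,fx=4.2,fy=4.2,interpolation=2)
b=cv2.resize(w['pixels'][200:340,220:400],None,fx=3,fy=3,interpolation=2)
cv2.imwrite('pics/c7.png',np.hstack([a,b[:420,:]])[:, :800]);print(sensors.observe()['opening'],sensors.observe()['contact_force'])
T=w['pose']
for n in ('w2','w3'):
  w=load(n)
  for u in(280,295,317,335,350):
    print(n,u,[ (lambda O,d:(O+d*w['range_z'][v,u]/((T[:3,:3].T@d)[2])).round(3).tolist())(*wray(w,u,v)) for v in (270,280,290,300)])
E
```

```text
0.0006125175803758439 [ 0.93065572 -0.45036055  2.48415785]
w2 280 [[0.471, -0.062, -0.0], [0.462, -0.064, -0.001], [0.515, -0.061, 0.128], [0.541, -0.059, 0.189]]
w2 295 [[0.514, -0.066, 0.099], [0.516, -0.067, 0.116], [0.516, -0.067, 0.127], [0.542, -0.063, 0.188]]
w2 317 [[0.52, -0.076, 0.105], [0.516, -0.077, 0.109], [0.512, -0.079, 0.11], [0.508, -0.08, 0.112]]
w2 335 [[0.521, -0.085, 0.101], [0.522, -0.084, 0.117], [0.522, -0.083, 0.129], [0.544, -0.072, 0.187]]
w2 350 [[0.488, -0.114, -0.0], [0.48, -0.116, 0.001], [0.523, -0.089, 0.127], [0.546, -0.076, 0.189]]
w3 280 [[0.471, -0.061, -0.0], [0.463, -0.064, 0.0], [0.514, -0.061, 0.127], [0.541, -0.059, 0.189]]
w3 295 [[0.513, -0.066, 0.097], [0.511, -0.067, 0.104], [0.517, -0.067, 0.128], [0.542, -0.063, 0.188]]
w3 317 [[0.52, -0.076, 0.106], [0.518, -0.076, 0.114], [0.517, -0.076, 0.123], [0.518, -0.076, 0.134]]
w3 335 [[0.52, -0.085, 0.1], [0.522, -0.084, 0.116], [0.521, -0.083, 0.127], [0.545, -0.072, 0.188]]
w3 350 [[0.488, -0.113, 0.001], [0.48, -0.116, -0.0], [0.524, -0.089, 0.128], [0.546, -0.076, 0.187]]
```

View pics/c7.png

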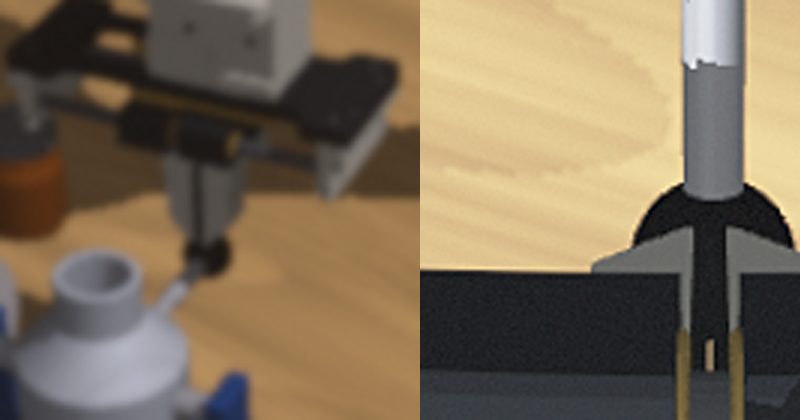

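```bash
python3 - <<'E'
from h import *
for n in('w1','w3'):
    w=load(n);T=w['pose'];K=w['camera_matrix']
    v,u=np.mgrid[:480,:640];x=(u-K[0,2])/K[0,0];y=(v-K[1,2])/K[1,1];r=np.hypot(x,y)+1e-9;z=w['range_z']
    d=np.stack([np.tan(r)*x/r*z,np.tan(r)*y/r*z,z],-1);P=d@T[:3,:3].T+T[:3,3]
    tp=np.array([.5064,-.0798,.0988]) if n=='w1' else np.array([.5092,-.0785,.0989])
    c,s=np.cos(.316),np.sin(.316);D=P-tp;L=np.stack([c*D[...,0]+s*D[...,1],-s*D[...,0]+c*D[...,1],D[...,2]],-1)
    for uu in(190,200,205,210,215,290,300,310,317,325,335,345,420,425,430,440):
        print(n,uu,[(vv,(L[vv,uu]*1000).round(0).astype(int).tolist()) for vv in range(262,312,6)])
E
```

```text
w1 190 [(262, [-26, 102, -98]), (268, [-31, 102, -98]), (274, [-37, 103, -99]), (280, [-42, 104, -98]), (286, [10, 56, 25]), (292, [10, 54, 31]), (298, [10, 52, 38]), (304, [10, 50, 44]), (310, [10, 48, 49])]
w1 200 [(262, [-26, 93, -99]), (268, [-31, 94, -99]), (274, [-36, 94, -99]), (280, [10, 53, 19]), (286, [10, 51, 27]), (292, [10, 49, 32]), (298, [9, 48, 36]), (304, [8, 47, 40]), (310, [8, 46, 44])]
w1 205 [(262, [-25, 88, -97]), (268, [-31, 90, -100]), (274, [-37, 91, -100]), (280, [10, 51, 19]), (286, [10, 49, 25]), (292, [8, 48, 28]), (298, [9, 46, 35]), (304, [7, 46, 37]), (310, [4, 46, 37])]
w1 210 [(262, [-26, 85, -99]), (268, [-31, 85, -98]), (274, [-36, 86, -98]), (280, [10, 49, 18]), (286, [8, 48, 21]), (292, [8, 46, 28]), (298, [6, 46, 30]), (304, [3, 46, 30]), (310, [1, 46, 31])]
w1 215 [(262, [-26, 81, -100]), (268, [-31, 81, -98]), (274, [-36, 81, -98]), (280, [8, 47, 15]), (286, [7, 46, 20]), (292, [5, 46, 21]), (298, [2, 46, 21]), (304, [0, 46, 22]), (310, [-2, 46, 24])]
w1 290 [(262, [-25, 21, -98]), (268, [-30, 21, -99]), (274, [6, 13, 1]), (280, [4, 13, 4]), (
[... 4700 characters left out ...]
 [36, -25, 93]), (310, [36, -25, 95])]
w3 425 [(262, [-25, -87, -98]), (268, [-30, -87, -98]), (274, [-36, -88, -99]), (280, [-41, -89, -99]), (286, [-46, -89, -99]), (292, [36, -28, 86]), (298, [35, -28, 88]), (304, [36, -27, 92]), (310, [36, -26, 96])]
w3 430 [(262, [-25, -91, -99]), (268, [-31, -92, -100]), (274, [-36, -92, -98]), (280, [-41, -93, -99]), (286, [-47, -94, -100]), (292, [35, -30, 85]), (298, [36, -29, 89]), (304, [35, -28, 92]), (310, [35, -27, 95])]
w3 440 [(262, [-26, -100, -100]), (268, [-31, -100, -99]), (274, [-36, -101, -99]), (280, [-41, -102, -99]), (286, [-47, -102, -99]), (292, [-52, -103, -99]), (298, [-58, -104, -99]), (304, [36, -30, 93]), (310, [36, -30, 96])]
```

```bash
python3 - <<'E'
from h import *
s=load('s3');P=cloud(s)
for v in range(208,240,2): print(v,[P[v,u].round(3).tolist() for u in (293,299,305)], s['pixels'][v,299])
E
```

```text
208 [[0.52, -0.082, 0.162], [0.537, -0.047, 0.186], [0.525, -0.041, 0.182]] [34 36 40]
210 [[0.519, -0.083, 0.156], [0.518, -0.066, 0.162], [0.514, -0.052, 0.167]] [64 68 72]
212 [[0.52, -0.083, 0.151], [0.515, -0.069, 0.154], [0.512, -0.054, 0.16]] [71 75 80]
214 [[0.522, -0.081, 0.147], [0.517, -0.067, 0.151], [0.512, -0.054, 0.154]] [71 75 79]
216 [[0.521, -0.082, 0.142], [0.517, -0.067, 0.146], [0.509, -0.057, 0.147]] [70 74 79]
218 [[0.523, -0.08, 0.138], [0.517, -0.068, 0.14], [0.51, -0.056, 0.142]] [70 74 79]
220 [[0.521, -0.083, 0.13], [0.514, -0.071, 0.132], [0.509, -0.057, 0.136]] [69 73 79]
222 [[0.522, -0.082, 0.125], [0.514, -0.071, 0.127], [0.508, -0.059, 0.129]] [69 73 78]
224 [[0.519, -0.086, 0.117], [0.518, -0.068, 0.125], [0.508, -0.058, 0.124]] [68 72 77]
226 [[0.407, -0.2, -0.002], [0.518, -0.068, 0.119], [0.387, -0.176, -0.002]] [64 68 73]
228 [[0.414, -0.193, -0.001], [0.517, -0.069, 0.113], [0.499, -0.068, 0.104]] [42 45 49]
230 [[0.421, -0.187, -0.001], [0.515, -0.071, 0.106], [0.502, -0.065, 0.101]] [22 25 30]
232 [[0.429, -0.179, 0.0], [0.518, -0.068, 0.103], [0.505, -0.063, 0.098]] [29 31 35]
234 [[0.433, -0.175, -0.002], [0.519, -0.068, 0.098], [0.413, -0.151, -0.001]] [33 37 43]
236 [[0.538, -0.068, 0.103], [0.516, -0.071, 0.09], [0.419, -0.145, -0.001]] [ 59  88 115]
238 [[0.543, -0.063, 0.103], [0.435, -0.151, -0.002], [0.428, -0.137, 0.002]] [ 80 122 158]
```

Both the wrist and scene depth agree that the fingertips are really about 15 mm above the reported TCP. The jaws therefore shut just above the knob. I'll raise, reopen, and go about 31 mm lower.

Request:
{"method": "step_arm", "body": {"series": [[1, 0, 0, 0.4, 0], [1, 0, 0, 0.4, 0], [1, 0, 0, 0, 0], [1, 0, 0, 0, 0], [1, 0, 0, 0, 0], [1, 0, 0, 0, 0], [1, 0, 0, 0, 0], [1, 0, 0, 0, 0], [1, 0, 0, 0, 0]]}}

```text
time: 5.25
tool_pos: [0.5088, -0.0783, 0.1184]
tool_rot: [-3.142, 0.0, 0.316]
contact_force: [-0.2, -0.2, 0.3]
opening: 0.0674
```

Request:
{"method": "step_arm", "body": {"series": [[1, 0, 0, -0.4, 0], [1, 0, 0, -0.4, 0], [1, 0, 0, -0.4, 0], [1, 0, 0, -0.4, 0], [1, 0, 0, -0.48, 0], [1, 0, 0, 0, 0]]}}

```text
time: 5.85
tool_pos: [0.5075, -0.0779, 0.0645]
tool_rot: [-3.14, 0.003, 0.316]
contact_force: [0.6, 1.0, -1.0]
opening: 0.092
```

```bash
python3 - <<'E'
from h import *
s=grab('scene','s4');w=grab('wrist','w4')
a=cv2.resize(s['pixels'][170:270,250:350],None,fx=4.2,fy=4.2,interpolation=2)
b=cv2.resize(w['pixels'][200:400,220:400],None,fx=2.1,fy=2.1,interpolation=2)
cv2.imwrite('pics/c8.png',np.hstack([a,b[:420,:]])[:, :800]);o=sensors.observe();print(o['tool_pos'],o['opening'],o['contact_force'])
E
```

```text
[ 0.50867685 -0.07826307  0.06614868] 0.09173516891455498 [ 0.88169046 -0.4999162  -0.56666742]
```

View pics/c8.png

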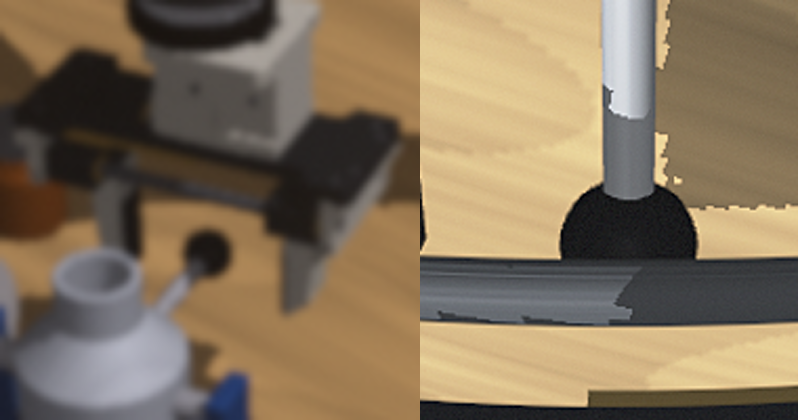

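The fingers now straddle the knob at scene crop (207,252). Closing.

Request:
{"method": "step_arm", "body": {"series": [[0, 0, 0, 0, 0], [0, 0, 0, 0, 0], [0, 0, 0, 0, 0], [0, 0, 0, 0, 0], [0, 0, 0, 0, 0], [0, 0, 0, 0, 0], [0, 0, 0, 0, 0], [0, 0, 0, 0, 0], [0, 0, 0, 0, 0], [0, 0, 0, 0, 0], [0, 0, 0, 0, 0]], "squeeze": 20}}

```text
time: 7.05
tool_pos: [0.5091, -0.079, 0.0666]
tool_rot: [3.14, -0.0, 0.316]
contact_force: [0.6, -5.9, -1.8]
opening: 0.026
```

Opening is 26 mm, so the knob is held. Now tilting along the arc to about 0.52 rad.

Request:
{"method": "step_arm", "body": {"series": [[0, 0.02, -0.03, 0.1, 0], [0, 0.013, 0.004, 0.36, 0], [0, 0.038, 0.012, 0.358, 0], [0, 0.064, 0.021, 0.354, 0], [0, 0.088, 0.029, 0.348, 0], [0, 0.113, 0.037, 0.34, 0], [0, 0.137, 0.045, 0.33, 0], [0, 0.16, 0.052, 0.318, 0], [0, 0, 0, 0, 0], [0, 0, 0, 0, 0]]}}

```text
time: 8.05
tool_pos: [0.5249, -0.0739, 0.13]
tool_rot: [3.141, -0.001, 0.316]
contact_force: [-1.9, -1.5, 4.7]
opening: 0.0262
```

```bash
python3 - <<'E'
from h import *
s=grab('scene','s5');t=grab('top','t5');w=grab('wrist','w5')
a=cv2.resize(s['pixels'][190:310,200:330],None,fx=3,fy=3,interpolation=2)
b=cv2.resize(t['pixels'][140:260,320:450],None,fx=3,fy=3,interpolation=2)
cv2.imwrite('pics/c9.png',np.hstack([a,b]));cv2.imwrite('pics/w5.png',w['pixels']);o=sensors.observe();print(o['tool_pos'],o['opening'],o['contact_force'])
E
```

```text
[ 0.52456356 -0.07400084  0.12943651] 0.02689876941935736 [-3.15431376 -0.79051403  3.54213464]
```

View pics/c9.png

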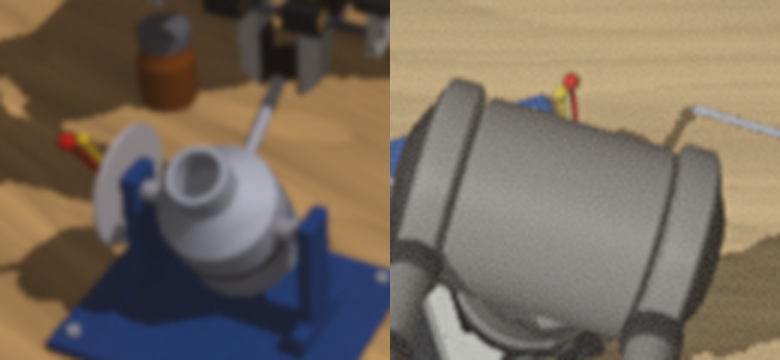

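View pics/w5.png

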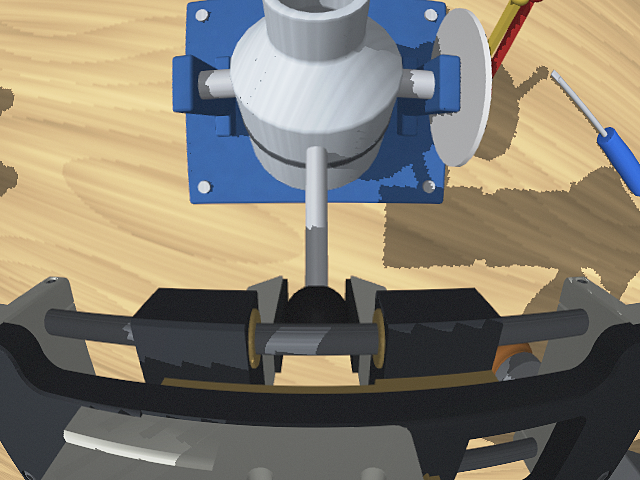

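```bash
cat > m.py <<'E'
from h import *
import sys
def pang(c,uv,yy):
    o,d=ray(c,*uv);n=np.array([-np.sin(YAW),np.cos(YAW),0]);k=(yy-st(o)[1])/(n@d);q=st(o+k*d);return round(float(np.arctan2(q[0],q[2]-.1)),4),round(float(np.hypot(q[0],q[2]-.1)),4)
def go(st_,tt):
  for n,c,bx in(('s',load(st_),(210,215,250,260)),('t',load(tt),(370,155,400,205))):
    P=cloud(c)
    for k,f,yy in(('red',lambda H,S,V:((H<6)|(H>173))&(S>150)&(V>80),-.0925),('yel',lambda H,S,V:(H>17)&(H<35)&(S>130)&(V>80),-.0835)):
        for a,ce,m in blobs(c,f,bx,4):
            v,u=np.nonzero(m);print(n,k,a,ce,'centroid',pang(c,ce,yy))
if __name__=='__main__':
    go(*sys.argv[1:])
    a=cv2.resize(load(sys.argv[1])['pixels'][215:255,205:260],None,fx=7,fy=7,interpolation=0);b=cv2.resize(load(sys.argv[2])['pixels'][155:195,365:410],None,fx=7,fy=7,interpolation=0)
    cv2.imwrite('pics/z_%s.png'%sys.argv[1],np.hstack([a,b]))
E
python3 m.py scene0 top0; echo; python3 m.py s5 t5
```

```text
s red [220 235   5   5  17] [222.3 236.9] centroid (0.5926, 0.0728)
s yel [234 219   6  17  75] [236.7 226.3] centroid (-0.0057, 0.0622)
t red [378 165   5   5  16] [379.9 166.6] centroid (0.6357, 0.0734)
t red [383 194   3   5   6] [383.8 195.8] centroid (-0.5522, 0.002)
t yel [381 184   5  10  23] [382.5 188. ] centroid (0.0209, 0.0583)

s red [220 235   5   5  22] [221.9 237. ] centroid (0.6025, 0.0741)
s red [229 243   3   3   4] [229.8 244. ] centroid (0.6164, 0.0335)
s yel [226 233   8  10  45] [229.4 237.7] centroid (0.5073, 0.0613)
t red [378 165   4   5  15] [379.7 166.7] centroid (0.6579, 0.0721)
t yel [375 168   5  10  23] [376.7 171.6] centroid (0.5564, 0.0683)
```

View pics/z_s5.png

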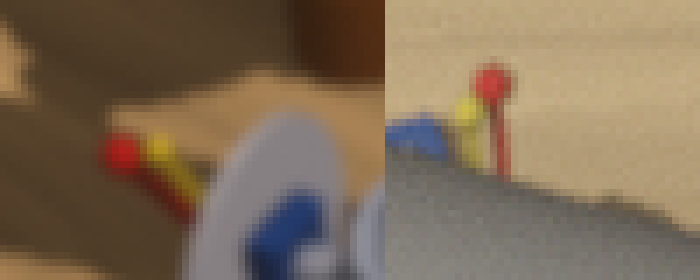

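Request:
{"method": "step_arm", "body": {"series": [[0, 0.1, 0.033, 0.17, 0], [0, 0.11, 0.036, 0.175, 0], [0, 0, 0, 0, 0], [0, 0, 0, 0, 0]]}}

```text
time: 8.6
tool_pos: [0.5299, -0.0722, 0.1381]
tool_rot: [-3.142, -0.0, 0.316]
contact_force: [-3.3, -1.3, 3.4]
opening: 0.0262
```

```bash
python3 - <<'E'
from h import *
s=grab('scene','s6');t=grab('top','t6')
o=sensors.observe();print(o['time'],o['tool_pos'],o['opening'],o['contact_force'])
E
python3 m.py s6 t6
```

```text
8.7 [ 0.52992754 -0.07224854  0.13811867] 0.026727052929611566 [-4.16357592 -1.04072537  3.36521381]
s red [220 235   4   5  16] [221.5 236.8] centroid (0.6056, 0.0758)
s yel [225 236   8   9  40] [228.4 239.8] centroid (0.5872, 0.0615)
t red [378 165   4   5  15] [379.7 166.7] centroid (0.6579, 0.0721)
t yel [374 167   4   5  13] [375.5 169. ] centroid (0.6543, 0.0699)
```

View pics/z_s6.png

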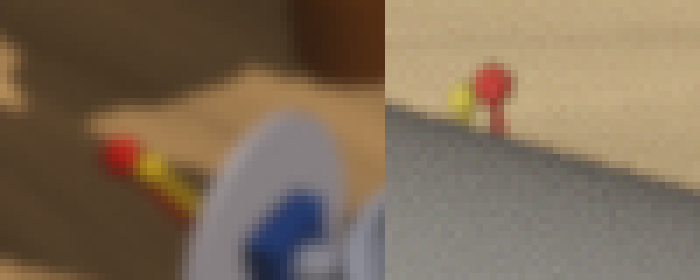

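```bash
python3 - <<'E'
from h import *
def w(p): 
    c,s=np.cos(YAW),np.sin(YAW);return np.array([C[0]+c*p[0]-s*p[1],C[1]+s*p[0]+c*p[1],p[2]])
def proj(c,p):
    T=np.linalg.inv(c['pose']);q=T[:3,:3]@p+T[:3,3];K=c['camera_matrix'];return np.array([K[0,2]+K[0,0]*q[0]/q[2],K[1,2]+K[1,1]*q[1]/q[2]])
def tip(r,y,a): return w((r*np.sin(a),y,.1+r*np.cos(a)))
S,T=load('s6'),load('t6')
for r in(.069,.072):
  print(r,'level',proj(S,tip(r,-.0835,0)),proj(T,tip(r,-.0835,0)))
  for a in(.5,.55,.6,.65):
    print(a,*[x.round(1) for x in(proj(S,tip(r,-.0835,a)),proj(S,tip(.074,-.0925,a)),proj(T,tip(r,-.0835,a)),proj(T,tip(.074,-.0925,a)))])
f=dict(red=lambda H,S,V:((H<8)|(H>173))&(S>130)&(V>80),yel=lambda H,S,V:(H>17)&(H<35)&(S>110)&(V>80))
# rod-pixel angles
n=np.array([-np.sin(YAW),np.cos(YAW),0])
for tag in('scene0','s5','s6','top0','t5','t6'):
    c=load(tag);bx=(210,215,250,260) if tag[0]=='s' else (370,155,400,192)
    for k,yy in(('red',-.0925),('yel',-.0835)):
        A=[]
        for a,ce,m in blobs(c,f[k],bx,4):
            for v,u in zip(*np.nonzero(m)):
                o,d=ray(c,u,v);q=st(o+d*(yy-st(o)[1])/(n@d));A.append((np.hypot(q[0],q[2]-.1),np.arctan2(q[0],q[2]-.1)))
        A=np.array(A);print(tag,k,[(lo,round(float(A[(A[:,0]>lo)&(A[:,0]<=lo+.01),1].mean()),3),int(((A[:,0]>lo)&(A[:,0]<=lo+.01)).sum())) for lo in(.03,.04,.05,.06,.07)if ((A[:,0]>lo)&(A[:,0]<=lo+.01)).any()])
E
```

```text
0.069 level [236.26436462 223.69521364] [383.36181963 186.94374178]
0.5 [228.1 235.8] [223.4 233.7] [377.3 172.6] [381.6 169.4]
0.55 [227.4 237.3] [222.7 235.3] [376.7 171.5] [380.9 168.2]
0.6 [226.8 238.9] [222.  236.9] [376.2 170.4] [380.3 167.1]
0.65 [226.1 240.4] [221.3 238.6] [375.6 169.5] [379.7 166.1]
0.072 level [236.11059699 222.49930511] [383.54834046 186.48133628]
0.5 [227.6 235.2] [223.4 233.7] [377.2 171.5] [381.6 169.4]
0.55 [226.9 236.7] [222.7 235.3] [376.6 170.3] [380.9 168.2]
0.6 [226.2 238.3] [222.  236.9] [376.  169.2] [380.3 167.1]
0.65 [225.5 240. ] [221.3 238.6] [375.4 168.2] [379.7 166.1]
scene0 red [(0.03, 0.615, 5), (0.04, 0.612, 4), (0.05, 0.601, 4), (0.06, 0.586, 6), (0.07, 0.6, 12)]
scene0 yel [(0.03, 0.025, 2), (0.04, -0.013, 15), (0.05, -0.02, 15), (0.06, -0.026, 23), (0.07, 0.004, 18)]
s5 red [(0.03, 0.629, 4), (0.04, 0.593, 2), (0.05, 0.586, 2), (0.06, 0.601, 8), (0.07, 0.605, 15)]
s5 yel [(0.03, 0.545, 1), (0.04, 0.494, 10), (0.05, 0.506, 10), (0.06, 0.503, 14), (0.07, 0.517, 11)]
s6 red [(0.06, 0.57, 2), (0.07, 0.61, 14)]
s6 yel [(0.03, 0.545, 1), (0.04, 0.575, 9), (0.05, 0.583, 9), (0.06, 0.576, 12), (0.07, 0.597, 11)]
top0 red [(0.03, 0.662, 4), (0.04, 0.683, 4), (0.05, 0.613, 3), (0.06, 0.746, 10), (0.07, 0.615, 8)]
top0 yel [(0.03, 0.148, 4), (0.04, 0.07, 5), (0.05, 0.056, 7), (0.06, 0.043, 5), (0.07, 0.005, 5)]
t5 red [(0.04, 0.683, 4), (0.05, 0.613, 3), (0.06, 0.743, 7), (0.07, 0.615, 8)]
t5 yel [(0.04, 0.687, 2), (0.05, 0.624, 10), (0.06, 0.601, 11), (0.07, 0.491, 7)]
t6 red [(0.05, 0.713, 1), (0.06, 0.742, 9), (0.07, 0.615, 8)]
t6 yel [(0.06, 0.737, 9), (0.07, 0.584, 8)]
```

Red measures about 0.60–0.615 and yellow about 0.585, so I'll nudge it up by about 0.02.

Request:
{"method": "step_arm", "body": {"series": [[0, 0.047, 0.015, 0.07, 0], [0, 0, 0, 0, 0], [0, 0, 0, 0, 0]]}}

```text
time: 9.0
tool_pos: [0.5308, -0.0719, 0.1394]
tool_rot: [-3.141, 0.001, 0.316]
contact_force: [-4.5, -1.6, 1.2]
opening: 0.0267
```

```bash
python3 - <<'E'
from h import *
s=grab('scene','s7');t=grab('top','t7');w=grab('wrist','w7')
o=sensors.observe();print(o['time'],o['tool_pos'],o['opening'],o['contact_force'])
f=dict(red=lambda H,S,V:((H<8)|(H>173))&(S>130)&(V>80),yel=lambda H,S,V:(H>17)&(H<35)&(S>110)&(V>80))
n=np.array([-np.sin(YAW),np.cos(YAW),0])
for tag in('s6','s7','t6','t7'):
    c=load(tag);bx=(210,215,250,260) if tag[0]=='s' else (370,155,400,192)
    for k,yy in(('red',-.0925),('yel',-.0835)):
        A=[]
        for a,ce,m in blobs(c,f[k],bx,4):
            for v,u in zip(*np.nonzero(m)):
                o,d=ray(c,u,v);q=st(o+d*(yy-st(o)[1])/(n@d));A.append((np.hypot(q[0],q[2]-.1),np.arctan2(q[0],q[2]-.1)))
        A=np.array(A);print(tag,k,[(lo,round(float(A[(A[:,0]>lo)&(A[:,0]<=lo+.01),1].mean()),3)) for lo in(.03,.04,.05,.06,.07)if ((A[:,0]>lo)&(A[:,0]<=lo+.01)).any()])
f=dict(red=lambda H,S,V:((H<8)|(H>173))&(S>150)&(V>60),yel=lambda H,S,V:(H>19)&(H<35)&(S>150)&(V>60))
for tag in('w5','w7'):
  w=load(tag)
  for k,yy in(('red',-.0925),('yel',-.0835)):
    for a,ce,m in blobs(w,f[k],(470,0,580,90),30):
        A=[]
        for v,u in zip(*np.nonzero(m)):
            o,d=wray(w,u,v);q=st(o+d*(yy-st(o)[1])/(n@d));A.append((np.hypot(q[0],q[2]-.1),np.arctan2(q[0],q[2]-.1)))
        A=np.array(A);print(tag,k,a,[(lo,round(float(A[(A[:,0]>lo)&(A[:,0]<=lo+.01),1].mean()),3),int(((A[:,0]>lo)&(A[:,0]<=lo+.01)).sum())) for lo in(.02,.03,.04,.05,.06,.07)if ((A[:,0]>lo)&(A[:,0]<=lo+.01)).any()])
a=cv2.resize(w['pixels'][0:120,440:600],None,fx=4,fy=4);cv2.imwrite('pics/c10.png',a)
E
python3 m.py s7 t7
```

```text
9.15 [ 0.53081479 -0.07193311  0.13946946] 0.026716835455798442 [-4.5427292  -1.84084195  0.38087642]
s6 red [(0.06, 0.57), (0.07, 0.61)]
s6 yel [(0.03, 0.545), (0.04, 0.575), (0.05, 0.583), (0.06, 0.576), (0.07, 0.597)]
s7 red [(0.06, 0.57), (0.07, 0.61)]
s7 yel [(0.03, 0.545), (0.04, 0.575), (0.05, 0.614), (0.06, 0.59), (0.07, 0.627)]
t6 red [(0.05, 0.713), (0.06, 0.742), (0.07, 0.615)]
t6 yel [(0.06, 0.737), (0.07, 0.584)]
t7 red [(0.06, 0.764), (0.07, 0.615)]
t7 yel [(0.06, 0.772), (0.07, 0.607)]
w5 red [491   0  51  77 777] [(0.02, 0.573, 127), (0.03, 0.591, 147), (0.04, 0.591, 167), (0.05, 0.59, 172), (0.06, 0.574, 134), (0.07, 0.534, 26)]
w5 yel [488   0  41  56 647] [(0.03, 0.502, 36), (0.04, 0.524, 158), (0.05, 0.52, 187), (0.06, 0.516, 199), (0.07, 0.469, 67)]
w7 red [ 483    0   54   90 1166] [(0.02, 0.591, 121), (0.03, 0.593, 136), (0.04, 0.594, 150), (0.05, 0.594, 164), (0.06, 0.599, 189), (0.07, 0.593, 313)]
w7 yel [478   0  36  67 726] [(0.03, 0.596, 30), (0.04, 0.614, 146), (0.05, 0.613, 162), (0.06, 0.619, 187), (0.07, 0.602, 199)]
s red [220 235   4   5  16] [221.5 236.8] centroid (0.6056, 0.0758)
s yel [224 237   9   8  40] [228.2 240.3] centroid (0.6052, 0.0615)
t red [378 165   4   5  15] [379.7 166.7] centroid (0.6579, 0.0721)
t yel [374 167   4   4  13] [375.4 168.6] centroid (0.6593, 0.0707)
```

View pics/c10.png

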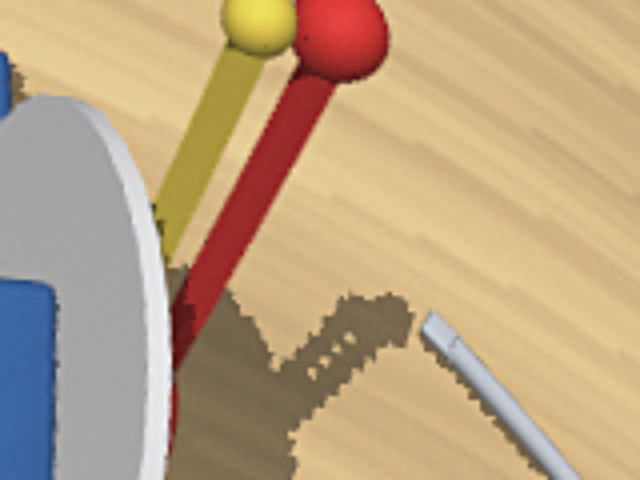

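View pics/z_s7.png

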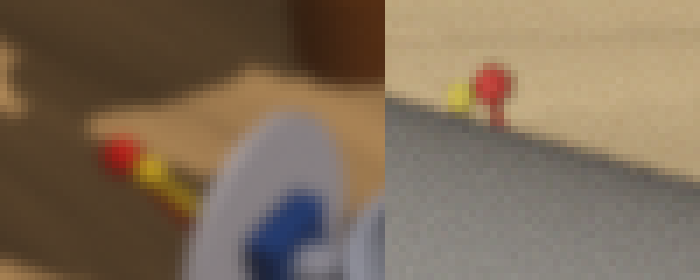

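The wrist view shows red at 0.594 and yellow at 0.614, and the scene and top views have them equal. That counts as lined up (within about 0.01–0.02), so I'll trim back slightly and hold.

Request:
{"method": "step_arm", "body": {"series": [[0, -0.02, -0.007, -0.032, 0], [0, 0, 0, 0, 0], [0, 0, 0, 0, 0]]}}

```text
time: 9.45
tool_pos: [0.5307, -0.072, 0.1392]
tool_rot: [3.141, -0.001, 0.316]
contact_force: [-4.9, -0.2, 5.6]
opening: 0.0268
```

```bash
cat > mw.py <<'E'
from h import *
import sys
def mw(tag):
  n=np.array([-np.sin(YAW),np.cos(YAW),0]);w=load(tag)
  f=dict(red=lambda H,S,V:((H<8)|(H>173))&(S>150)&(V>60),yel=lambda H,S,V:(H>19)&(H<35)&(S>150)&(V>60))
  for k,yy in(('red',-.0925),('yel',-.0835)):
    for a,ce,m in blobs(w,f[k],(440,0,600,110),30):
        A=[]
        for v,u in zip(*np.nonzero(m)):
            o,d=wray(w,u,v);q=st(o+d*(yy-st(o)[1])/(n@d));A.append((np.hypot(q[0],q[2]-.1),np.arctan2(q[0],q[2]-.1)))
        A=np.array(A);print(tag,k,a,[(lo,round(float(A[(A[:,0]>lo)&(A[:,0]<=lo+.01),1].mean()),3)) for lo in(.03,.04,.05,.06,.07)if ((A[:,0]>lo)&(A[:,0]<=lo+.01)).any()])
if __name__=='__main__':
  grab('wrist',sys.argv[1]);mw(sys.argv[1]);o=sensors.observe();print(o['time'],o['tool_pos'],o['opening'],o['contact_force'])
E
python3 mw.py w8; python3 -c "
from mw import *
mw('w1');mw('w3')"
```

```text
w8 red [ 483    0   54   92 1163] [(0.03, 0.595), (0.04, 0.594), (0.05, 0.594), (0.06, 0.598), (0.07, 0.593)]
w8 yel [478   0  36  66 725] [(0.03, 0.597), (0.04, 0.613), (0.05, 0.612), (0.06, 0.618), (0.07, 0.598)]
9.5 [ 0.53068094 -0.07198415  0.13919615] 0.026769620226852135 [-5.04300645 -0.61093863  6.33080307]
w1 red [526   0  12  18 117] [(0.03, 0.537)]
w1 yel [ 528    0   69   35 1164] [(0.03, 0.025), (0.04, 0.019), (0.05, 0.014), (0.06, 0.011), (0.07, -0.006)]
w3 red [525   0  18  27 243] [(0.03, 0.581), (0.04, 0.504)]
w3 yel [ 527    9   69   37 1212] [(0.03, 0.006), (0.04, 0.009), (0.05, 0.001), (0.06, 0.001), (0.07, -0.007)]
```

Request:
{"method": "step_arm", "body": {"series": [[0, -0.025, -0.008, -0.04, 0], [0, 0, 0, 0, 0], [0, 0, 0, 0, 0]]}}

```text
time: 9.8
tool_pos: [0.53, -0.0722, 0.1382]
tool_rot: [3.141, -0.001, 0.316]
contact_force: [-5.4, -1.3, 5.7]
opening: 0.0266
```

```bash
python3 mw.py w9
```

```text
w9 red [ 484    0   54   90 1123] [(0.03, 0.593), (0.04, 0.596), (0.05, 0.593), (0.06, 0.596), (0.07, 0.583)]
w9 yel [480   0  36  66 717] [(0.03, 0.579), (0.04, 0.602), (0.05, 0.603), (0.06, 0.61), (0.07, 0.582)]
9.85 [ 0.53004355 -0.07222849  0.1382059 ] 0.02668842422076526 [-5.87511175 -0.39234918  5.26349407]
```

Now within about 0.01. Holding for roughly 2.4 s more.

Request:
{"method": "step_arm", "body": {"series": [[0, 0, 0, 0, 0], [0, 0, 0, 0, 0], [0, 0, 0, 0, 0], [0, 0, 0, 0, 0], [0, 0, 0, 0, 0], [0, 0, 0, 0, 0], [0, 0, 0, 0, 0], [0, 0, 0, 0, 0], [0, 0, 0, 0, 0], [0, 0, 0, 0, 0], [0, 0, 0, 0, 0], [0, 0, 0, 0, 0]]}}

```text
time: 11.05
tool_pos: [0.53, -0.0722, 0.1382]
tool_rot: [3.141, -0.0, 0.316]
contact_force: [-4.9, -1.5, 5.7]
opening: 0.0269
```

Request:
{"method": "step_arm", "body": {"series": [[0, 0, 0, 0, 0], [0, 0, 0, 0, 0], [0, 0, 0, 0, 0], [0, 0, 0, 0, 0], [0, 0, 0, 0, 0], [0, 0, 0, 0, 0], [0, 0, 0, 0, 0], [0, 0, 0, 0, 0], [0, 0, 0, 0, 0], [0, 0, 0, 0, 0], [0, 0, 0, 0, 0], [0, 0, 0, 0, 0]]}}

```text
time: 12.25
tool_pos: [0.53, -0.0722, 0.1382]
tool_rot: [3.141, -0.0, 0.316]
contact_force: [-5.4, -1.0, 5.5]
opening: 0.0265
```

```bash
python3 mw.py w10; python3 - <<'E'
from h import *
grab('scene','s10');grab('top','t10')
E
python3 m.py s10 t10
```

```text
w10 red [ 484    0   54   90 1120] [(0.03, 0.594), (0.04, 0.596), (0.05, 0.593), (0.06, 0.596), (0.07, 0.583)]
w10 yel [480   0  36  66 718] [(0.03, 0.579), (0.04, 0.602), (0.05, 0.603), (0.06, 0.609), (0.07, 0.583)]
12.3 [ 0.53001832 -0.07222092  0.13819122] 0.026615939942203227 [-4.9815704  -0.26684176  5.81540236]
s red [220 235   4   5  16] [221.5 236.8] centroid (0.6056, 0.0758)
s yel [225 236   8   9  39] [228.5 239.9] centroid (0.5874, 0.061)
t red [378 165   4   5  14] [379.6 166.8] centroid (0.6701, 0.0713)
t yel [374 167   4   5  13] [375.5 169. ] centroid (0.6543, 0.0699)
```

Held and confirmed. Bringing the flask back down the arc.

Request:
{"method": "step_arm", "body": {"series": [[0, -0.182, -0.06, -0.304, 0], [0, -0.16, -0.052, -0.318, 0], [0, -0.137, -0.045, -0.33, 0], [0, -0.113, -0.037, -0.34, 0], [0, -0.088, -0.029, -0.348, 0], [0, -0.064, -0.021, -0.354, 0], [0, -0.038, -0.012, -0.358, 0], [0, -0.013, -0.004, -0.36, 0], [0, 0, 0, 0, 0], [0, 0, 0, 0, 0], [0, 0, 0, 0, 0]]}}

```text
time: 13.5
tool_pos: [0.5104, -0.0787, 0.0698]
tool_rot: [-3.142, -0.0, 0.316]
contact_force: [0.9, 1.0, -2.6]
opening: 0.0265
```

```bash
python3 mw.py w11; python3 - <<'E'
from h import *
grab('scene','s11')
f=lambda H,S,V:(H>17)&(H<35)&(S>110)&(V>80)
n=np.array([-np.sin(YAW),np.cos(YAW),0])
for tag in('scene0','s1','s3','s11'):
    c=load(tag);A=[]
    for a,ce,m in blobs(c,f,(225,210,250,250),4):
        for v,u in zip(*np.nonzero(m)):
            o,d=ray(c,u,v);q=st(o+d*(-.0835-st(o)[1])/(n@d));A.append((np.hypot(q[0],q[2]-.1),np.arctan2(q[0],q[2]-.1)))
    A=np.array(A);k=(A[:,0]>.04)&(A[:,0]<.08);print(tag,A[k,1].mean(),k.sum())
w=load('w11');cv2.imwrite('pics/w11.png',w['pixels'])
E
```

```text
w11 yel [572   5  28  27 508] [(0.03, 0.028), (0.04, 0.033), (0.05, 0.032)]
13.55 [ 0.51040859 -0.07866913  0.06997167] 0.026531810944630908 [ 2.12599607  2.29480771 -2.65691118]
scene0 -0.014411051983180607 71
s1 -0.006111541650235553 79
s3 -0.0204962915579832 77
s11 0.004195646590316208 81
```

View pics/w11.png

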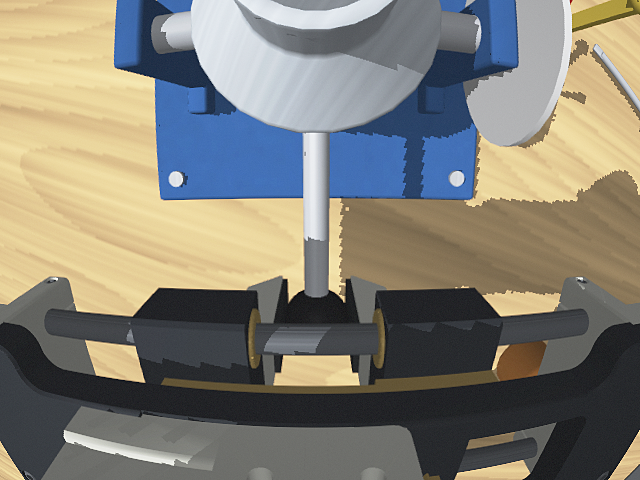

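Compared with the initial level frame, both views put it at about +0.017 rad, so I'll lower by about 2 mm.

Request:
{"method": "step_arm", "body": {"series": [[0, 0, 0, -0.085, 0], [0, 0, 0, 0, 0], [0, 0, 0, 0, 0]]}}

```text
time: 13.9
tool_pos: [0.5104, -0.0787, 0.0682]
tool_rot: [3.141, -0.001, 0.316]
contact_force: [1.3, 3.6, 2.0]
opening: 0.0265
```

```bash
cat > ms.py <<'E'
from h import *
import sys
def ms(tag):
    f=lambda H,S,V:(H>17)&(H<35)&(S>110)&(V>80)
    n=np.array([-np.sin(YAW),np.cos(YAW),0])
    c=load(tag);A=[]
    for a,ce,m in blobs(c,f,(225,210,250,250) if tag[0]=='s' else (370,175,395,197),4):
        for v,u in zip(*np.nonzero(m)):
            o,d=ray(c,u,v);q=st(o+d*(-.0835-st(o)[1])/(n@d));A.append((np.hypot(q[0],q[2]-.1),np.arctan2(q[0],q[2]-.1)))
    A=np.array(A);k=(A[:,0]>.04)&(A[:,0]<.08);print(tag,A[k,1].mean(),k.sum())
if __name__=='__main__':
    grab('scene',sys.argv[1]);ms(sys.argv[1])
E
python3 ms.py s12; python3 mw.py w12
```

```text
s12 -0.011907622454921264 80
w12 yel [575   7  25  26 457] [(0.03, 0.015), (0.04, 0.019), (0.05, 0.024)]
14.0 [ 0.51043117 -0.07875213  0.06820323] 0.026667770673242944 [0.99304011 2.74270277 1.6574652 ]
```

Level again, matching the initial frame. Releasing and rising.

Request:
{"method": "step_arm", "body": {"series": [[1, 0, 0, 0, 0], [1, 0, 0, 0, 0], [1, 0, 0, 0, 0], [1, 0, 0, 0, 0], [1, 0, 0, 0, 0], [1, 0, 0, 0, 0], [1, 0, 0, 0, 0]]}}

```text
time: 14.7
tool_pos: [0.51, -0.0789, 0.0679]
tool_rot: [3.141, 0.0, 0.316]
contact_force: [-0.2, 0.3, 0.3]
opening: 0.0781
```

Request:
{"method": "step_arm", "body": {"series": [[1, 0, 0, 0.7, 0], [1, 0, 0, 1, 0], [1, 0, 0, 1, 0], [1, 0, 0, 1, 0], [1, 0, 0, 1, 0], [1, 0, 0, 0.5, 0], [1, -0.2, 1, 0, 0], [1, -0.2, 1, 0, 0], [1, -0.2, 1, 0, 0], [1, -0.2, 1, 0, 0], [1, -0.2, 1, 0, 0], [1, -0.2, 1, 0, 0]]}}

```text
time: 15.9
tool_pos: [0.4797, 0.0721, 0.1979]
tool_rot: [3.141, -0.0, 0.316]
contact_force: [0.3, -0.1, 0.4]
opening: 0.0918
```

```bash
python3 - <<'E'
from h import *
from ms import ms
t=grab('top','t13');s=grab('scene','s13')
for a in('scene0','s13','top0','t13'): ms(a)
for n in('top0','t13'):
    P=cloud(load(n));m=(P[...,2]>.155)&(P[...,2]<.175);m[:,:320]=0;m[:,362:]=0;m[:180]=0;m[225:]=0
    q=P[m];print('neck',cv2.minEnclosingCircle((q[:,:2]*1000).astype(np.float32)),np.median(q[:,2]),st([*(np.array(cv2.minEnclosingCircle((q[:,:2]*1000).astype(np.float32))[0])/1000),0]))
    m=(P[...,2]>.085)&(P[...,2]<.14);m[:,:345]=0;m[:,375:]=0;m[:255]=0;m[280:]=0
    q=P[m];print('knob',np.percentile(q[:,2],[50,90,97]))
    # rim tilt plane fit
    d=P-np.array([.6205,-.0418,0]);r=np.hypot(d[...,0],d[...,1]);m=(r>.0165)&(r<.0215)&(P[...,2]>.155)&(P[...,2]<.175);q=np.array([st(x) for x in P[m]]);A=np.c_[q[:,:2],np.ones(len(q))];k=np.linalg.lstsq(A,q[:,2],rcond=None)[0];print('rim slope',k,len(q))
t=load('t13');cv2.imwrite('pics/t13c.png',cv2.resize(t['pixels'][150:350,130:530],None,fx=2,fy=2));o=sensors.observe();print(o['time'],o['tool_pos'],o['contact_force'])
E
```

```text
scene0 -0.014411051983180607 71
s13 -0.013319919842256061 75
top0 0.04075738455572052 23
t13 0.04075738455572052 23
neck ((620.0164794921875, -41.36547088623047), 21.570350646972656) 0.16382076379121524 [-0.00051464  0.00062543  0.        ]
knob [0.10787672 0.1129651  0.11404074]
rim slope [0.00648628 0.000312   0.16385611] 154
neck ((620.2852783203125, -40.887413024902344), 22.09929084777832) 0.16375208301130262 [-0.00011059  0.00099628  0.        ]
knob [0.10806342 0.112758   0.11406135]
rim slope [0.01966509 0.00731844 0.16359632] 153
16.0 [0.47926479 0.07346424 0.19793748] [-0.23462578  0.40361015 -0.45983934]
```

View pics/t13c.png

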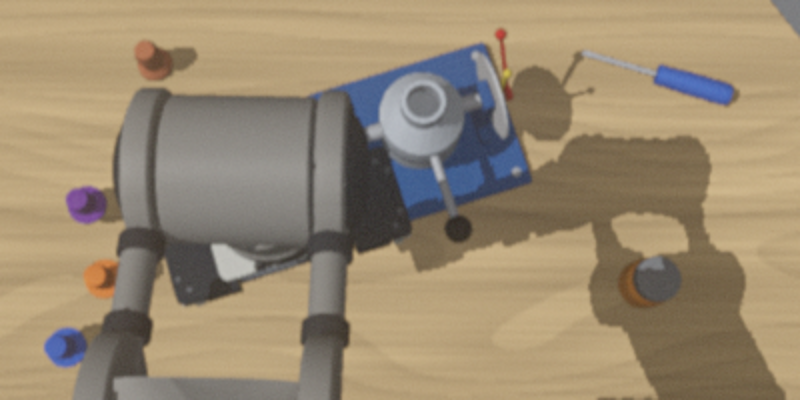

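Tilt is unchanged after release (yellow tip seen as in the first frames), and the orange stopper is still at crop (100,278). Moving over it.

Request:
{"method": "step_arm", "body": {"series": [[1, -0.09, 0.969, 0, 0], [1, -0.09, 0.969, 0, 0], [1, -0.09, 0.969, 0, 0], [1, -0.09, 0.969, 0, 0], [1, -0.09, 0.969, 0, 0], [1, -0.09, 0.969, 0, 0], [1, -0.09, 0.969, 0, 0], [1, -0.09, 0.969, -0.5, 0], [1, -0.09, 0.969, -1, 0], [1, 0, 0, -1, 0], [1, 0, 0, 0, 0], [1, 0, 0, 0, 0]]}}

```text
time: 17.2
tool_pos: [0.4602, 0.2886, 0.1356]
tool_rot: [3.141, 0.001, 0.316]
contact_force: [0.4, -0.5, 0.2]
opening: 0.092
```

```bash
python3 - <<'E'
from h import *
w=grab('wrist','w14');o=sensors.observe();print(o['time'],o['tool_pos'])
T=w['pose'];K=w['camera_matrix']
v,u=np.mgrid[:480,:640];x=(u-K[0,2])/K[0,0];y=(v-K[1,2])/K[1,1];r=np.hypot(x,y)+1e-9;z=w['range_z']
P=np.stack([np.tan(r)*x/r*z,np.tan(r)*y/r*z,z],-1)@T[:3,:3].T+T[:3,3]
d=np.hypot(P[...,0]-o['tool_pos'][0],P[...,1]-o['tool_pos'][1])
m=(abs(P[...,2]-.067)<.004)&(d<.03);q=P[m];print('top',len(q),cv2.minEnclosingCircle((q[:,:2]*1000).astype(np.float32)),np.median(q[:,2]))
E
```

```text
17.25 [0.46075245 0.28879053 0.13646269]
top 923 ((461.6481628417969, 291.7798156738281), 12.088074684143066) 0.06701675709002994
```

View pics/w14.png

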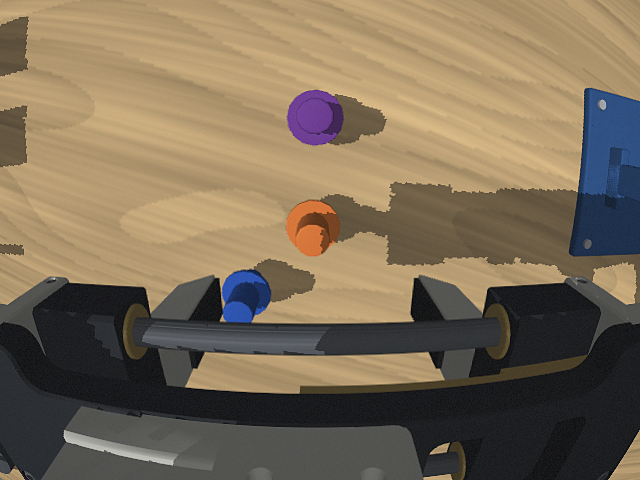

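Orange is centred at wrist (313,235), purple at (315,117) and blue at (240,300). Before descending I'll check blue's clearance from the left finger.

```bash
python3 - <<'E'
from h import *
P=cloud(load('top0'))
for n,f,bx in(('blue',lambda H,S,V:(H>105)&(H<125)&(S>120),(145,305,180,340)),('purple',lambda H,S,V:(H>125)&(H<160)&(S>80),(155,235,190,270))):
    for a,ce,m in blobs(load('top0'),f,bx,20):
        q=P[m];q=q[q[:,2]>.02];c=np.array(cv2.minEnclosingCircle((q[:,:2]*1000).astype(np.float32))[0])/1000
        d=c-[.4613,.2917];s,k=np.sin(.316),np.cos(.316);print(n,c,'tool-frame',k*d[0]+s*d[1],-s*d[0]+k*d[1])
E
```

```text
blue [0.38477884 0.16538428] tool-frame -0.1119870711914056 -0.09628107674871386
purple [0.46060178 0.15652635] tool-frame -0.0426711763833118 -0.12826368681566638
```

```bash
python3 - <<'E'
from h import *
P=cloud(load('top0'))
for n,(u,v) in(('blue',(162,323)),('purple',(172,252)),('orange',(182,289))):
    m=np.zeros((480,640),bool);m[v-17:v+17,u-17:u+17]=1;m&=(P[...,2]>.02)&(P[...,2]<.08)
    q=P[m];c=np.array(cv2.minEnclosingCircle((q[:,:2]*1000).astype(np.float32))[0])/1000;d=c-[.4605,.2917];s,k=np.sin(.316),np.cos(.316);print(n,c,'tool-frame',k*d[0]+s*d[1],-s*d[0]+k*d[1])
E
```

```text
blue [0.38726056 0.32761603] tool-frame -0.05845154935598118 0.05689809433621809
purple [0.53868958 0.31603561] tool-frame 0.08188081187802795 -0.0011680859732218878
orange [0.45893616 0.29173038] tool-frame -0.001476970564677182 0.0005148640065334048
```

Request:
{"method": "step_arm", "body": {"series": [[1, 0, 0.12, -0.9, 0], [1, 0, 0, -0.9, 0], [1, 0, 0, -0.9, 0], [1, 0, 0, -0.9, 0], [1, 0, 0, -0.6, 0], [1, 0, 0, -0.3, 0], [1, 0, 0, 0, 0], [1, 0, 0, 0, 0]]}}

```text
time: 18.05
tool_pos: [0.4608, 0.2923, 0.0241]
tool_rot: [-3.141, -0.002, 0.316]
contact_force: [-0.4, 0.0, 0.0]
opening: 0.0917
```

```bash
python3 - <<'E'
from h import *
s=grab('scene','s15');w=grab('wrist','w15');o=sensors.observe();print(o['time'],o['tool_pos'],o['contact_force'])
a=cv2.resize(s['pixels'][250:350,390:500],None,fx=4,fy=4,interpolation=2)
b=cv2.resize(w['pixels'],None,fx=.55,fy=.55)
im=np.zeros((400,800,3),np.uint8);im[:,:440]=a;im[:264,440:440+352]=b;cv2.imwrite('pics/c15.png',im)
E
```

```text
18.15 [0.46068936 0.29248307 0.02414454] [0.09365016 0.06693644 0.41936184]
```

View pics/c15.png

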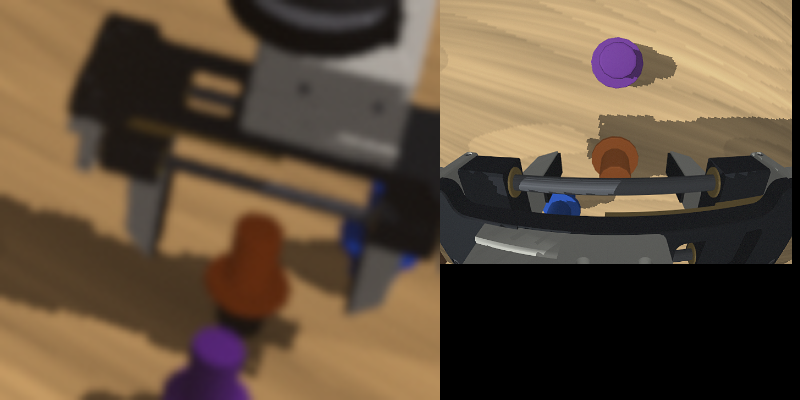

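The fingers straddle the orange grip at crop (258,245), tips above the flange, clear of blue. Closing.

Request:
{"method": "step_arm", "body": {"series": [[0, 0, 0, 0, 0], [0, 0, 0, 0, 0], [0, 0, 0, 0, 0], [0, 0, 0, 0, 0], [0, 0, 0, 0, 0], [0, 0, 0, 0, 0], [0, 0, 0, 0, 0], [0, 0, 0, 0, 0], [0, 0, 0, 0, 0], [0, 0, 0, 0, 0], [0, 0, 0, 0, 0], [0, 0, 0, 0, 0]], "squeeze": 25}}

```text
time: 19.35
tool_pos: [0.4598, 0.2922, 0.0229]
tool_rot: [3.142, 0.0, 0.316]
contact_force: [0.5, -0.2, -0.1]
opening: 0.0237
```

Request:
{"method": "step_arm", "body": {"series": [[0, 0, 0, 0.3, 0], [0, 0, 0, 0.6, 0], [0, 0, 0, 1, 0], [0, 0, 0, 1, 0], [0, 0, 0, 1, 0], [0, 0, 0, 1, 0], [0, 0, 0, 1, 0], [0, 0, 0, 1, 0], [0, 0, 0, 1, 0], [0, 0, 0, 0.5, 0], [0, 0, 0, 0, 0]]}}

```text
time: 20.45
tool_pos: [0.4606, 0.2926, 0.2355]
tool_rot: [-3.141, -0.005, 0.316]
contact_force: [1.0, 0.0, -1.1]
opening: 0.0238
```

```bash
python3 - <<'E'
from h import *
s=grab('scene','s16');w=grab('wrist','w16');o=sensors.observe();print(o['time'],o['tool_pos'],o['opening'],o['contact_force'])
im=np.zeros((400,800,3),np.uint8)
a=cv2.resize(s['pixels'][170:300,370:500],None,fx=3,fy=3,interpolation=2)
im[:390,:390]=a;b=cv2.resize(w['pixels'][200:440,220:420],None,fx=1.6,fy=1.6);im[:384,400:720]=b;cv2.imwrite('pics/c16.png',im)
E
```

```text
20.55 [0.4595101  0.29205866 0.23271707] 0.023774190078398857 [ 0.17982642 -0.32566443 -0.56036807]
```

View pics/c16.png

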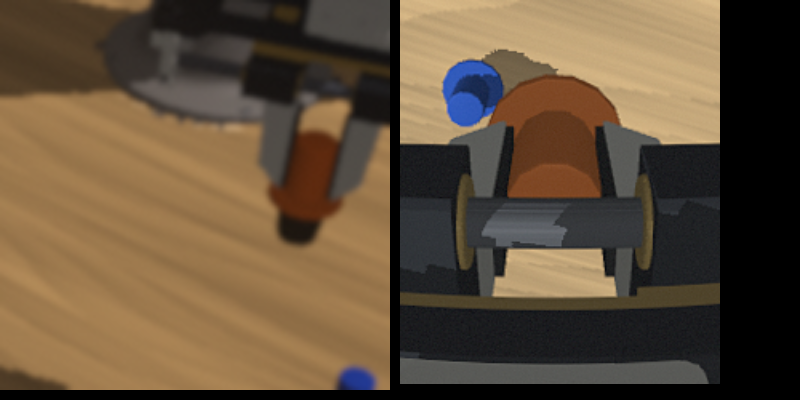

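Stopper held (opening 23.8 mm) and upright. Moving over the mouth.

Request:
{"method": "step_arm", "body": {"series": [[0, 0.46, -0.953, 0, 0], [0, 0.46, -0.953, 0, 0], [0, 0.46, -0.953, 0, 0], [0, 0.46, -0.953, 0, 0], [0, 0.46, -0.953, 0, 0], [0, 0.46, -0.953, 0, 0], [0, 0.46, -0.953, 0, 0], [0, 0.46, -0.953, 0, 0], [0, 0.46, -0.953, 0, 0], [0, 0.46, -0.953, 0, 0], [0, 0.46, -0.953, 0, 0], [0, 0.46, -0.953, 0, 0]]}}

```text
time: 21.75
tool_pos: [0.5975, 0.0053, 0.2313]
tool_rot: [-3.14, 0.003, 0.316]
contact_force: [-0.1, 0.4, 0.4]
opening: 0.0241
```

Request:
{"method": "step_arm", "body": {"series": [[0, 0.46, -0.953, 0, 0], [0, 0.46, -0.953, 0, 0], [0, 0, 0, -0.3, 0], [0, 0, 0, -0.4, 0], [0, 0, 0, 0, 0], [0, 0, 0, 0, 0]]}}

```text
time: 22.35
tool_pos: [0.6202, -0.0403, 0.2147]
tool_rot: [-3.141, 0.001, 0.317]
contact_force: [0.4, -0.4, -0.3]
opening: 0.0231
```

```bash
python3 - <<'E'
from h import *
s=grab('scene','s17');w=grab('wrist','w17');o=sensors.observe();print(o['time'],o['tool_pos'],o['opening'],o['contact_force'])
im=np.zeros((400,800,3),np.uint8)
a=cv2.resize(s['pixels'][190:290,220:320],None,fx=4,fy=4,interpolation=2)
im[:400,:400]=a;b=cv2.resize(w['pixels'][160:360,220:420],None,fx=2,fy=2);im[:400,400:800]=b;cv2.imwrite('pics/c17.png',im)
P=cloud(s)
hsv=cv2.cvtColor(s['pixels'],cv2.COLOR_BGR2HSV).astype(int)
for a,ce,m in blobs(s,lambda H,S,V:((H<14))&(S>150)&(V>50),(255,190,310,250),10): print('orange',a,ce)
for a,ce,m in blobs(s,lambda H,S,V:(V<45),(255,200,310,250),10): print('black',a,ce,np.median(P[m],0))
E
```

```text
22.45 [ 0.62074686 -0.04052529  0.21571438] 0.023388313871647613 [ 0.80584984  0.326379   -0.20573984]
orange [255 193  28  34 478] [266.4 211.2]
black [267 220  11   7  65] [272.1 222.9] [ 0.6296711  -0.03063255  0.20269605]
black [295 225   9   9  45] [299.6 228.7] [ 0.51278328 -0.0706322   0.1077976 ]
```

View pics/c17.png

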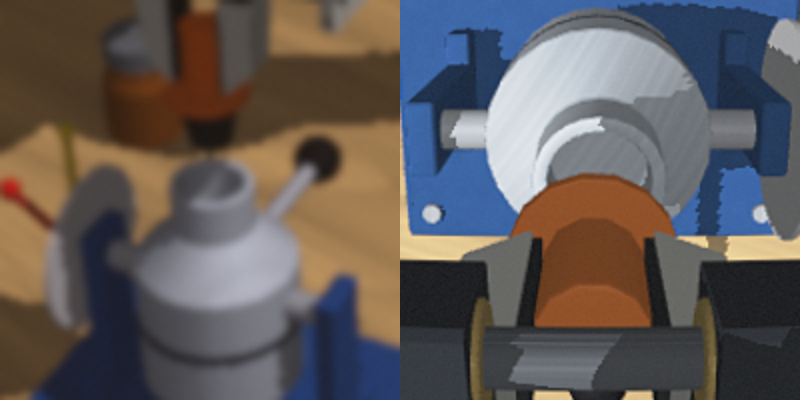

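```bash
cat > fit.py <<'E'
from h import *
from scipy.optimize import least_squares
def wcloud(w):
    T=w['pose'];K=w['camera_matrix']
    v,u=np.mgrid[:480,:640];x=(u-K[0,2])/K[0,0];y=(v-K[1,2])/K[1,1];r=np.hypot(x,y)+1e-9;z=w['range_z']
    return np.stack([np.tan(r)*x/r*z,np.tan(r)*y/r*z,z],-1)@T[:3,:3].T+T[:3,3]
def edgefit(w,mask,z,R,inner,far=True,c0=None):
    # outer boundary pixels of mask cast on plane z
    e=mask&~cv2.erode(mask.astype(np.uint8),np.ones((3,3))).astype(bool)
    pts=[]
    for v,u in zip(*np.nonzero(e)):
        o,d=wray(w,u,v);pts.append((o+d*(z-o[2])/d[2])[:2])
    return np.array(pts)
def circ(p,R,c0):
    f=lambda c:np.hypot(*(p-c).T)-R
    return least_squares(f,c0,loss='soft_l1',f_scale=.0005)
E
python3 - <<'E'
from fit import *
w=load('w17');tp=np.array([.62075,-.0405,.2157]);P=wcloud(w)
hsv=cv2.cvtColor(w['pixels'],cv2.COLOR_BGR2HSV).astype(int)
org=(hsv[...,0]<14)&(hsv[...,1]>150)
zf=tp[2]-.0229+.031
# flange front boundary: topmost orange pixel per column
pts=[]
for u in range(278,356):
    vs=np.nonzero(org[200:330,u])[0]
    if len(vs): 
        o,d=wray(w,u,200+vs[0]);pts.append((o+d*(zf-o[2])/d[2])[:2])
pts=np.array(pts);r=circ(pts,.021,tp[:2]);print('flange',r.x,r.cost,np.abs(r.fun).max(),len(pts), 'depth z',np.median(P[org][:,2]))
m=org&(abs(P[...,2]-zf)<.004);print(np.median(P[m][:,2]),m.sum())
# neck rim: points z in .163-.167
m=(abs(P[...,2]-.165)<.003)&(np.hypot(P[...,0]-.6205,P[...,1]+.0415)<.026);q=P[m];print(len(q),np.median(q[:,2]))
c=circ(q[:,:2],.019,np.array([.6205,-.0415]));print('neck ring mean',c.x,np.abs(c.fun).max())
# outer edge far (topmost)
rim=m.astype(np.uint8)
pts=[]
for u in np.unique(np.nonzero(m)[1]):
    vs=np.nonzero(m[:,u])[0];o,d=wray(w,u,vs[0]);pts.append((o+d*(.165-o[2])/d[2])[:2])
c=circ(np.array(pts),.0215,np.array([.6205,-.0415]));print('neck outer',c.x,np.median(np.abs(c.fun)))
for k in (r.x,c.x):print(st([*k,0]))
E
```

```text
flange [ 0.62226164 -0.04020817] 2.7571596107900516e-06 0.0009223795409727051 78 depth z 0.2314529061508338
0.22366139108406133 1727
838 0.164937104851591
neck ring mean [ 0.62270622 -0.04197793] 0.003254768590121554
neck outer [ 0.62235455 -0.04208764] 0.000264813928112213
[0.00197901 0.00102771 0.        ]
[ 0.00148324 -0.00078758  0.        ]
```

The flange is 1.8 mm too far in +y relative to the neck. Correcting and lowering.

Request:
{"method": "step_arm", "body": {"series": [[0, 0, -0.072, -0.4, 0], [0, 0, 0, -0.4, 0], [0, 0, 0, -0.4, 0], [0, 0, 0, -0.4, 0], [0, 0, 0, -0.2, 0], [0, 0, 0, 0, 0], [0, 0, 0, 0, 0]]}}

```text
time: 23.15
tool_pos: [0.621, -0.0432, 0.1705]
tool_rot: [3.141, -0.0, 0.316]
contact_force: [-0.8, -0.0, -0.4]
opening: 0.0236
```

```bash
python3 - <<'E'
from h import *
s=grab('scene','s18');o=sensors.observe();print(o['time'],o['tool_pos'],o['opening'],o['contact_force'],o['torque'])
cv2.imwrite('pics/c18.png',cv2.resize(s['pixels'][190:290,220:320],None,fx=5,fy=5,interpolation=2))
E
```

```text
23.2 [ 0.62109413 -0.04320055  0.17078858] 0.02329904574041517 [-0.42489944 -0.52925167  0.10857985] [-0.01671178  0.03493247  0.02947726]
```

View pics/c18.png

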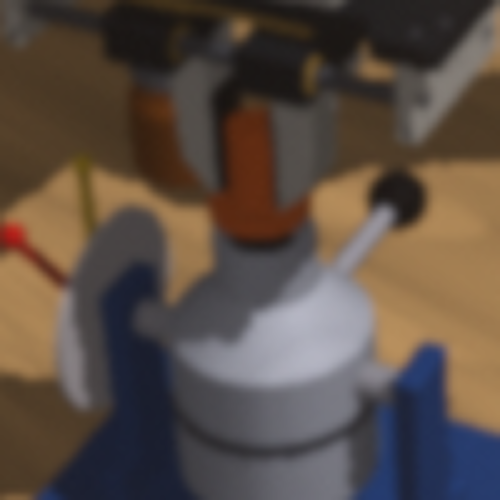

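The plug is in the neck and the flange is about 9 mm above the rim. Lowering to the rim.

Request:
{"method": "step_arm", "body": {"series": [[0, 0, 0.03, -0.12, 0], [0, 0, 0, -0.12, 0], [0, 0, 0, -0.06, 0], [0, 0, 0, 0, 0]]}}

```text
time: 23.6
tool_pos: [0.6206, -0.0424, 0.1625]
tool_rot: [-3.141, 0.001, 0.316]
contact_force: [0.3, 0.0, -0.6]
opening: 0.0233
```

Request:
{"method": "step_arm", "body": {"series": [[0, 0, 0, -0.04, 0], [0, 0, 0, -0.04, 0], [0, 0, 0, 0, 0]]}}

```text
time: 23.9
tool_pos: [0.6209, -0.0425, 0.1619]
tool_rot: [3.141, -0.001, 0.316]
contact_force: [-1.6, -0.1, 4.9]
opening: 0.0237
```

Request:
{"method": "step_arm", "body": {"series": [[0, 0, 0, -0.04, 0], [0, 0, 0, 0, 0]]}}

```text
time: 24.1
tool_pos: [0.6211, -0.0425, 0.1618]
tool_rot: [3.14, -0.002, 0.316]
contact_force: [-3.3, 0.1, 10.0]
opening: 0.0234
```

```bash
python3 - <<'E'
from h import *
from ms import ms
s=grab('scene','s19');o=sensors.observe();print(o['time'],o['tool_pos'],o['opening'],o['contact_force'],o['torque']);ms('s19')
cv2.imwrite('pics/c19.png',cv2.resize(s['pixels'][190:290,220:320],None,fx=5,fy=5,interpolation=2))
E
```

```text
24.15 [ 0.62112661 -0.04246879  0.161788  ] 0.023430569804766235 [-3.24171574  0.43975259  9.65694166] [0.21602615 0.54332793 0.02407604]
s19 0.008443223902989258 60
```

View pics/c19.png

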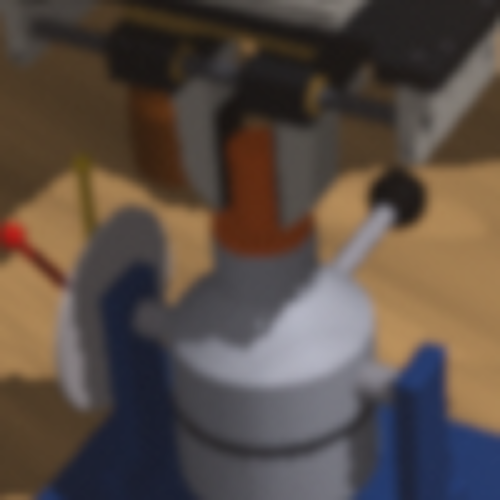

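Flange on the rim with about 10 N of pressure. Releasing and going up.

Request:
{"method": "step_arm", "body": {"series": [[0.6, 0, 0, 0, 0], [0.6, 0, 0, 0, 0], [0.6, 0, 0, 0, 0], [0.6, 0, 0, 0, 0], [0.6, 0, 0, 0, 0], [0.6, 0, 0, 0, 0], [0.6, 0, 0, 0, 0]]}}

```text
time: 24.85
tool_pos: [0.6208, -0.0424, 0.1598]
tool_rot: [3.142, 0.0, 0.316]
contact_force: [-0.7, -0.4, -0.2]
opening: 0.0548
```

Request:
{"method": "step_arm", "body": {"series": [[0.6, 0, 0, 0.4, 0], [0.6, 0, 0, 0.8, 0], [0.6, 0, 0, 1, 0], [0.6, 0, 0, 1, 0], [0.6, 0, 0, 0.5, 0], [0.6, -1, 0, 0, 0], [0.6, -1, 0.3, 0, 0], [0.6, -1, 0.3, 0, 0], [0.6, -1, 0.3, 0, 0], [0.6, -1, 0.3, 0, 0], [0.6, -1, 0.3, 0, 0], [0.6, 0, 0, 0, 0]]}}

```text
time: 26.05
tool_pos: [0.4683, -0.004, 0.2528]
tool_rot: [-3.141, 0.001, 0.317]
contact_force: [-0.7, 0.3, 0.2]
opening: 0.055
```

```bash
python3 - <<'E'
from h import *
from ms import ms
from mw import mw
t=grab('top','t20');s=grab('scene','s20');w=grab('wrist','w20');o=sensors.observe();print(o['time'],o['tool_pos'],o['opening'],o['contact_force'])
for a in('scene0','s20','top0','t20'): ms(a)
im=np.zeros((400,800,3),np.uint8);im[:,:400]=cv2.resize(s['pixels'][190:290,210:310],None,fx=4,fy=4,interpolation=2)
im[:,400:]=cv2.resize(t['pixels'][160:280,290:410],(400,400));cv2.imwrite('pics/c20.png',im);
for n in('top0','t20'):
    P=cloud(load(n));m=(P[...,2]>.085)&(P[...,2]<.14);m[:,:345]=0;m[:,375:]=0;m[:255]=0;m[280:]=0
    q=P[m];print('knob',np.percentile(q[:,2],[50,90,97]))
P=cloud(load('t20'));d=np.hypot(P[...,0]-.6205,P[...,1]+.0418)
m=(d<.03)&(P[...,2]>.19);q=P[m];print('grip top',np.median(q,0),cv2.minEnclosingCircle((q[:,:2]*1000).astype(np.float32)))
m=(d<.03)&(P[...,2]>.160)&(P[...,2]<.18);q=P[m];print('flange',np.median(q,0),cv2.minEnclosingCircle((q[:,:2]*1000).astype(np.float32)))
E
```

```text
26.2 [ 0.47142767 -0.00507493  0.25269516] 0.05508643937395388 [0.63322132 0.16076217 0.26009302]
scene0 -0.014411051983180607 71
s20 -0.01204765156281079 74
top0 0.04075738455572052 23
t20 0.04724928807249832 23
knob [0.10787672 0.1129651  0.11404074]Traceback (most recent call last):
  File "<stdin>", line 10, in <module>
    return _quantile_unchecked(
        a, q, axis, out, overwrite_input, method, keepdims, weights)
    return _ureduce(a,
                    func=_quantile_ureduce_func,
    ...<5 lines>...
                    overwrite_input=overwrite_input,
                    method=method)
    r = func(a, **kwargs)
    result = _quantile(arr,
                       quantiles=q,
    ...<2 lines>...
                       out=out,
                       weights=wgt)
    slices_having_nans = np.isnan(arr[-1, ...])
                                  ~~~^^^^^^^^^
IndexError: index -1 is out of bounds for axis 0 with size 0
```

View pics/c20.png

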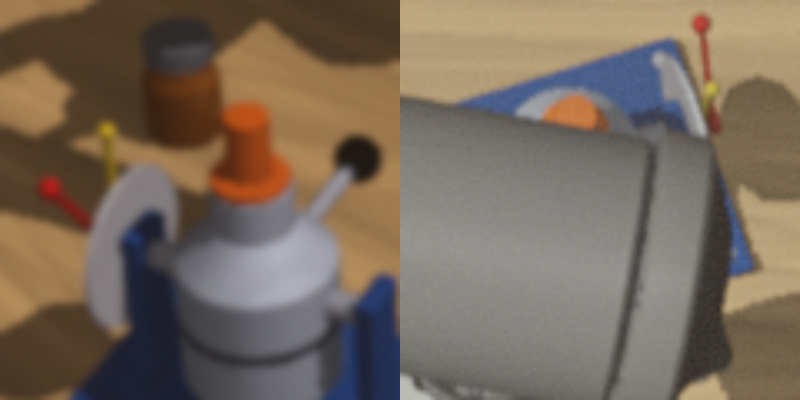

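View pics/w20.png

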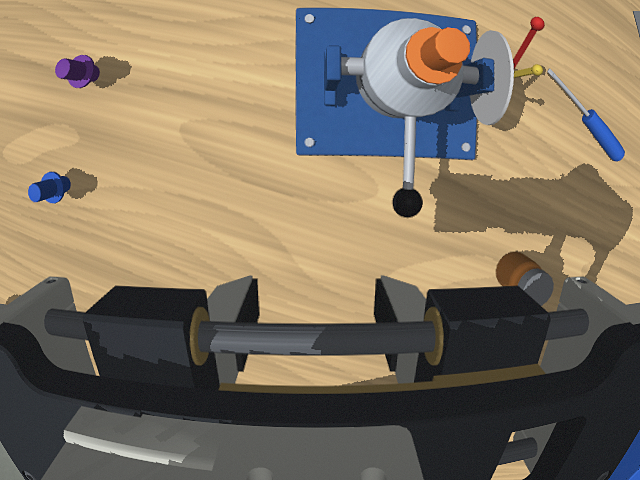

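Stopper flush on the neck (scene crop (248,178)) and pointer upright. I'll move the arm aside for one last unobstructed check.

Request:
{"method": "step_arm", "body": {"series": [[0.6, -0.3, 1, 0, 0], [0.6, -0.3, 1, 0, 0], [0.6, -0.3, 1, 0, 0], [0.6, -0.3, 1, 0, 0], [0.6, -0.3, 1, 0, 0], [0.6, -0.3, 1, 0, 0], [0.6, 0, 1, 0, 0], [0.6, 0, 1, 0, 0], [0.6, 0, 0, 0, 0], [0.6, 0, 0, 0, 0]]}}

```text
time: 27.2
tool_pos: [0.4264, 0.1952, 0.252]
tool_rot: [3.141, 0.001, 0.317]
contact_force: [0.0, -0.7, -0.4]
opening: 0.055
```

```bash
python3 - <<'E'
from h import *
from ms import ms
t=grab('top','t21');s=grab('scene','s21');o=sensors.observe();print(o['time'],o['tool_pos'])
for a in('scene0','s21','top0','t21'): ms(a)
for n in('top0','t21'):
    P=cloud(load(n));m=(P[...,2]>.085)&(P[...,2]<.14);m[:,:345]=0;m[:,375:]=0;m[:255]=0;m[280:]=0
    q=P[m];print('knob',np.percentile(q[:,2],[50,90,97]))
P=cloud(t);d=np.hypot(P[...,0]-.6205,P[...,1]+.0418)
m=(d<.03)&(P[...,2]>.19);q=P[m];print('grip top',np.median(q,0),cv2.minEnclosingCircle((q[:,:2]*1000).astype(np.float32)))
m=(d<.024)&(P[...,2]>.160)&(P[...,2]<.18);q=P[m];print('flange',np.median(q,0),cv2.minEnclosingCircle((q[:,:2]*1000).astype(np.float32)))
for nm,(u,v) in dict(jar=(456,290),cast=(205,180),driver=(475,191),redtip=(380,167)).items():
    a=load('top0')['pixels'][v-14:v+14,u-14:u+14].astype(int);b=t['pixels'][v-14:v+14,u-14:u+14].astype(int);print(nm,abs(a-b).mean())
cv2.imwrite('pics/t21c.png',t['pixels'])
E
python3 m.py s21 t21|grep red
```

```text
27.3 [0.4262303  0.19443599 0.25215856]
scene0 -0.014411051983180607 71
s21 -0.006331566293388859 71
top0 0.04075738455572052 23
t21 0.04456737712355824 22
knob [0.10787672 0.1129651  0.11404074]
knob [0.10802333 0.11257248 0.11471916]
grip top [ 0.61873031 -0.0408939   0.20509922] ((620.664306640625, -41.49195098876953), 12.314712524414062)
flange [ 0.61149281 -0.03935392  0.16937833] ((620.1542358398438, -41.405609130859375), 21.536100387573242)
jar 12.39923469387755
cast 10.78188775510204
driver 11.244472789115646
redtip 11.78656462585034
s red [220 235  12  12  31] [225.4 239.8] centroid (0.5973, 0.0569)
t red [378 165   4   5  15] [379.7 166.7] centroid (0.6579, 0.0721)
t red [383 196   2   3   4] [383.8 196.8] centroid (-2.1771, 0.0028)
```

View pics/t21c.png

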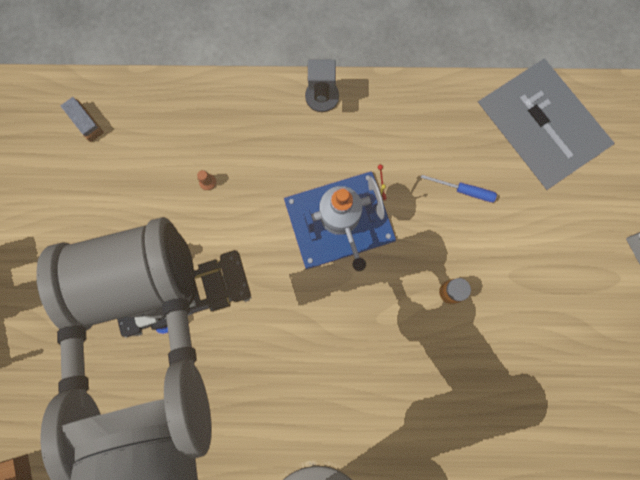

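Flange top is at 0.1694 m. The rim read 0.1638 by the same camera and the flange is 5 mm thick, so the stopper is home. The jar (456,290), casting (205,180) and screwdriver (475,191) are where they were at the start.

```bash
python3 -c "
from h import *
print(hand_in())"
```

```text
the job is handed in; nothing more can be done
None
```

I tipped the flask by its knob until the yellow pointer lined up with the red marker arm and held it there for about 2.5 s. Then I brought it back level, put in the orange stopper, pressed it down with about 10 N and let go. The job was handed in at about 27 s.

**Tilt alignment:** the wrist camera showed the marker at 0.594 rad and the pointer at 0.603 rad during the hold. The two coarser cameras read the pointer up to 0.02 rad below the marker, so the views disagree slightly.

**Last checks:**
- **Stopper:** its flange sits on the rim. Flange top measured 5.6 mm above the rim; the flange is 5 mm thick, so that is within measuring error.
- **Level:** the pointer and knob are within about 0.01 rad of where they started. "Level" here means the flask's starting pose, which looked level in the first pictures; I had no finer reference.
- **Everything else:** the marker arm, jar, casting and screwdriver look unmoved.

**What went wrong:** my first grip closed just above the knob, because the fingertips sit about 15 mm above the reported tool position rather than 17 mm beyond it. It pushed the flask by about 0.01 rad. I regripped 31 mm lower, and everything after that used the corrected height.

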